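Put the returned steel fittings back in the sample caddy

TASK

Put the four loose satin-steel fittings from the mat away in the orange caddy, each in the bin that already holds one of its kind: stand it the way up it is now in the middle of that bin's empty half, with the pull and the hinge lying parallel to the one beside them. The two matt black fittings belong to another set: leave them where they lie.

Things in the scene. Friction and masses are not known exactly. Their poses are not given: they have to be found in the camera images.
- pull: loose satin-steel cabinet pull: square-section D handle on two feet, 90 mm long (x), 16 wide (y), 30 high; bar = top 8 mm, open below between the end feet (12 mm long each). Origin: centre of the underside, z up. 90 g. It and the other loose fittings start on a grey-green mat 3 mm thick, 250 x 360 mm, beside the caddy, any way round, centres 95 mm or more apart
- knob: loose satin-steel cabinet knob: mushroom standing on its stem; foot 24 mm across, head 32 mm across from 18 to 25 mm up, 28 mm high in all. Origin: centre of the underside, z up. 50 g; starts on the mat
- hinge: loose satin-steel concealed hinge, cup down, 90 mm long (x). Arm 16 mm wide in y, x -30 to 44 mm, 13 to 26 mm up (the top). At -x a cup 35 mm across with a flange 44 mm wide in y (x -39 to -17, 11 to 14 mm up). Under the +x end a mounting plate 26 mm wide (x 15 to 45, 0 to 13 mm up). Origin midway, on the underside, z up; grip the arm there. 90 g; starts on the mat
- leg: loose satin-steel furniture leg, standing on its round flange 48 mm across, 3 mm thick; tube 30 mm across, grey pad 32 mm across on top (44 to 50 mm up). Origin: centre of the underside, z up. 160 g; starts on the mat
- black_pull: look-alike that does not belong: same pull in matt black, on the mat. Origin: centre of the underside, z up. Leave it
- black_knob: look-alike that does not belong: same knob in matt black, on the mat. Origin: centre of the underside, z up. Leave it
- bin_pull: blue open bin that already holds one satin-steel pull, fixed, centred 34 mm to the bin's -x side (along the bin's y). Middle of its empty half: 34 mm to the +x side. Bin 141 (x) x 113 (y) x 18 mm high, walls and floor 2.5 mm. Origin: centre of its underside, 4 mm above the bench; +x points away from the robot. The four bins are alike apart from what they hold, and fixed
- bin_knob: blue open bin that already holds one satin-steel knob, fixed, centred 34 mm to the bin's -x side (standing). Middle of its empty half: 34 mm to the +x side. Bin 141 (x) x 113 (y) x 18 mm high, walls and floor 2.5 mm. Origin: centre of its underside, 4 mm above the bench; +x points away from the robot. Bins stand two by two, 145 mm (x) and 116 mm (y) apart, in an orange caddy with a 14 mm rim
- bin_hinge: blue open bin that already holds one satin-steel hinge, fixed, centred 34 mm to the bin's -x side (cup down, along the bin's y). Middle of its empty half: 34 mm to the +x side. Bin 141 (x) x 113 (y) x 18 mm high, walls and floor 2.5 mm. Origin: centre of its underside, 4 mm above the bench; +x points away from the robot. Which bin is where changes
- bin_leg: blue open bin that already holds one satin-steel leg, fixed, centred 34 mm to the bin's -x side (standing on its flange). Middle of its empty half: 34 mm to the +x side. Bin 141 (x) x 113 (y) x 18 mm high, walls and floor 2.5 mm. Origin: centre of its underside, 4 mm above the bench; +x points away from the robot. Caddy and mat may change sides

How it is judged:
By the outcome, as a careful person would: the job done as asked, in the order asked, and still so for the second after the job is handed in, with the robot touching nothing.
It also fails if it takes over 120 s, if anything falls off the work surface, if the arm or the gripper's body presses on something with over 40 N, if the wrist force passes 120 N, or if a joint passes its speed limit or range.

ROBOT

A 6-joint arm with a two-finger parallel gripper is mounted at the origin on the work surface. World frame = base frame: x ahead of the robot, y to its left, z up, the work surface at z = 0. Lengths are in mm, angles in rad, forces in N, time in s.
With the tool pointing down it reaches from about 350 to 975 mm from the base axis. Payload 7.1 kg.
Tool frame: the origin (TCP) lies midway between the tips of the shut fingers; the grasp point (between the pads) lies 19 mm behind it (ctrl.grip_depth is the distance from the TCP to the grasp point, in mm); z points along the fingers, y is the line along which they close (so a half turn about z gives the same grasp; the last joint's range is limited). The gripper opens to 88 mm and grips with 3 to 60 N. Pads are 20 mm wide; open, the fingers measure 115 mm over their backs; the gripper's body (75 mm by 178 mm) begins 61 mm behind the grasp point.
Start: joints at [1.157, 0.423, 1.63, -0, 1.089, -0.019], TCP at [240.357, 576.917, 201.475] pointing down, gripper open.
Joint ranges: [-3, 3], [-0.9, 2.11], [0.09, 2.58], [-1.31, 4.45], [0.11, 2.69], [-2.54, 2.54]. Speed limits (rad/s): [2.39, 2.39, 3.01, 3.14, 3.14, 3.14].

INTERFACE

Orientations are given as a rotation vector (axis times angle).
In Python, from workcell import get_obs, vision, ctrl gives the robot as it stands.
- The arm moves only by the tool step_arm, never from a script. Its argument "plan" is a list of rows, each a list of 7 numbers: the opening, from -1 (shut) to 1 (fully open), then the shift along the tool's x, y, z as a fraction of full scale, then the turn, a rotation vector about the tool's x, y, z as a fraction of full scale. In form: [[fingers, dx, dy, dz, wx, wy, wz], ...]. A call has 1 to 20 rows; each row shifts and turns the commanded pose from where the row before left it, along the tool's axes as they then stand; what a row does not reach is not made up. Full scale, the value 1, is 50 mm for a shift and 0.12 rad for a turn. A row lasts 1/8 s, in which the tool goes at most 62.5 mm and 10.7 degrees, less where a joint would pass 70% of its speed; a pose out of reach is approached as far as the arm can. A call with a number of a shift or a turn outside -1 to 1 is refused whole. A call with a gripper value outside its range is refused whole. The fingers move at their own pace and stop on an object; the grip force is fixed at half the most. Time passes only in rows, so rows that do not move let the fingers close. It gives the time, the measured TCP pose, the force, the opening and the grip force at its end, in the units of the state.
- get_obs(): the state, without advancing time (a new reading comes with each control period).
- vision.get_image(name): name is "scene" or "top"; returns a dict with "pixels" (384x512x3 uint8, red, green, blue), "depth" (384x512 float32, mm along the optical axis (not along the pixel's ray), 0 where there is no reading), "fx", "fy", "cx", "cy" (pixels), "T" (4x4, takes a point from camera to world coordinates). Camera axes: x right, y down, z forward; pixel columns grow to the right and rows downward; lengths in mm; the calibration is good to about 2 mm. A picture is of the moment at which its call begins.
- ctrl.close_job(): hands the job in; it is judged then, once.
The state is a dict: "t": time; "qpos": joint angles; "qvel": joint speeds; "joint_torque": joint torques, N m; "ee_pos": TCP position; "orientation": TCP orientation; "ft_force": force on the tool from outside, world axes, zero at the start; "moment": the same for the moment, N m; "width": finger opening in mm; "grasp_force": force on a finger pad.
Only numpy, scipy, OpenCV 4.12 (cv2) and the standard library are available. Lean on these libraries where they do the work, as an engineer would, in place of code of your own. Each camera call takes 0.05 s, during which the arm holds its last target. There are 200 camera calls.

## Working session

There is one attempt and no reset: what is moved stays moved. The work goes in short steps, Python scripts to look and compute and a tool call to move; the robot and the scene stay as the last step left them, time stands still between calls to the robot, and variables do not carry over. Pictures are saved under pics/ and viewed, at most 14 in all, crops included, and the job is handed in when it is done.

Besides the shell and the picture viewer there is one more tool, called after "Request:" as name([rows], argument=value, ...), one row to a line, values as JSON. step_arm: Moves the arm, as the interface text tells. Its arguments: {"type":"object","properties":{"plan":{"type":"array","items":{"type":"array","items":{"type":"number","minimum":-1,"maximum":1}}}},"required":["plan"]}

```bash
mkdir -p pics; python3 - <<'E'
from workcell import get_obs, vision, ctrl
import cv2,numpy as np
for n in("top","scene"):
    d=vision.get_image(n); cv2.imwrite(f"pics/{n}0.png",d["pixels"][:,:,::-1]); np.savez(f"{n}0.npz",**d)
    print(n,d["fx"],d["fy"],d["cx"],d["cy"],d["T"].round(3).tolist())
o=get_obs(); print({k:np.round(v,3).tolist() for k,v in o.items()},ctrl.grip_depth)
E
```

```text
top 377.9050653746271 377.9050653746271 256.73888453958585 188.94363500991466 [[0.029, -0.983, 0.18, 387.282], [-0.999, -0.025, 0.022, -1.386], [-0.017, -0.181, -0.983, 879.308], [0.0, 0.0, 0.0, 1.0]]
scene 470.65579999097423 470.65579999097423 253.5807158796648 185.87458505624713 [[-0.243, 0.526, -0.815, 1325.494], [0.97, 0.119, -0.213, 219.585], [-0.015, -0.842, -0.539, 580.264], [0.0, 0.0, 0.0, 1.0]]
{'t': 0.1, 'qpos': [1.157, 0.424, 1.631, -0.0, 1.089, -0.019], 'qvel': [0.001, -0.001, 0.0, 0.001, -0.0, 0.002], 'joint_torque': [0.0, -54.562, -27.433, 0.065, 0.019, -0.0], 'ee_pos': [240.175, 576.46, 200.795], 'orientation': [-0.616, -3.08, 0.002], 'ft_force': [-0.362, -0.325, 0.638], 'moment': [0.042, 0.029, -0.015], 'grasp_force': 0.0, 'width': 87.958} 18.700000000000003
```

View pics/top0.png

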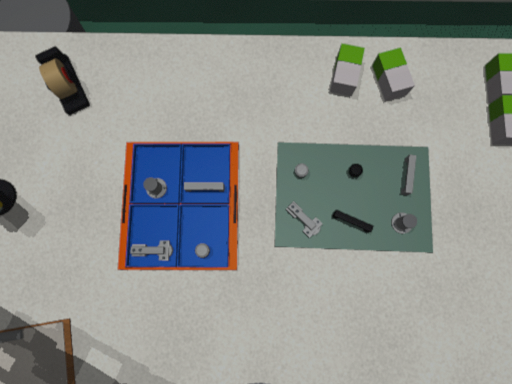

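View pics/scene0.png

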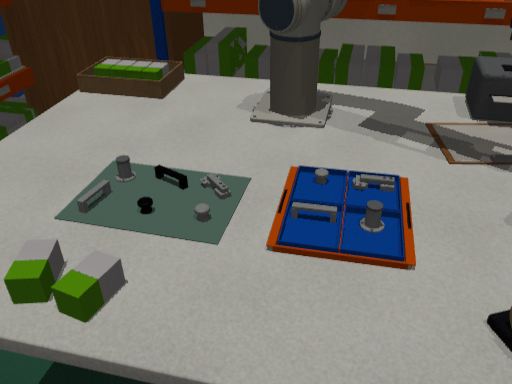

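Top view: mat on the right (-y) with knob (301,171), black knob (356,171), pull (409,175), hinge (303,218), black pull (352,221) and leg (404,223). The caddy on the left holds the leg bin far-left, pull bin far-right, hinge bin near-left and knob bin near-right. The scene view agrees.

```bash
cat > h.py <<'E'
import numpy as np,cv2
def cloud(d):
    v,u=np.mgrid[0:384,0:512]; z=d["depth"].astype(float)
    P=np.stack([(u-d["cx"])/d["fx"]*z,(v-d["cy"])/d["fy"]*z,z,np.ones_like(z)],-1)@d["T"].T
    return P[...,:3]
def ray(d,u,v,h):
    T=np.array(d["T"]); r=T[:3,:3]@np.array([(u-d["cx"])/d["fx"],(v-d["cy"])/d["fy"],1]); o=T[:3,3]
    return o+r*(h-o[2])/r[2]
def blobs(d,lo=12,hi=75,box=(250,700,-420,420)):
    P=cloud(d); hsv=cv2.cvtColor(d["pixels"],cv2.COLOR_RGB2HSV)
    m=(P[...,2]>lo)&(P[...,2]<hi)&(P[...,0]>box[0])&(P[...,0]<box[1])&(P[...,1]>box[2])&(P[...,1]<box[3])&(d["depth"]>0)
    m&=(hsv[...,1]<90)|(hsv[...,2]<45)
    n,l,s,c=cv2.connectedComponentsWithStats(m.astype(np.uint8),connectivity=4)
    out=[]
    for i in range(1,n):
        if s[i,4]<15: continue
        k=l==i; Q=P[k]; zt=np.percentile(Q[:,2],90); T=Q[Q[:,2]>zt-5]
        out.append((c[i].round(1),s[i,4],hsv[k].mean(0).round(),zt,T[:,:2].mean(0),cv2.minAreaRect(T[:,:2].astype(np.float32)),k))
    return out
E
python3 - <<'E'
from h import *
for n in("top","scene"):
    d=dict(np.load(n+"0.npz")); print(n)
    for b in blobs(d): print(b[0],b[1],b[2],"zt%.0f"%b[3],b[4].round(1),np.round(b[5][0],1),np.round(b[5][1],0),round(b[5][2]))
    P=cloud(d); hsv=cv2.cvtColor(d["pixels"],cv2.COLOR_RGB2HSV)
    for nm,(a,c) in dict(org=(3,12),blue=(105,125)).items():
        k=(hsv[...,0]>=a)&(hsv[...,0]<=c)&(hsv[...,1]>150)&(hsv[...,2]>60)&(P[...,2]>(10 if nm=="org" else 15))&(P[...,2]<30)&(P[...,0]<700)&(P[...,0]>250)
        print(nm,cv2.minAreaRect(P[k][:,:2].astype(np.float32)),np.percentile(P[k],[1,99],axis=0).round(0).tolist())
E
```

```text
top
[217.5 141. ] 40 [ 10.  67. 180.] zt16 [659.8 115.2] [659.8 115.1] [ 2. 93.] 1
[409.4 173.9] 336 [ 89.   7. 110.] zt36 [ 587.9 -330.4] [ 589. -331.] [16. 90.] 81
[300.8 169.4] 149 [ 92.   7. 125.] zt33 [591.6 -82.9] [591.2 -82.9] [31. 28.] 0
[355.3 169.3] 152 [91. 31. 30.] zt33 [ 594.7 -207.3] [ 594.9 -207. ] [29. 29.] 18
[152.4 185.1] 214 [97. 10. 82.] zt58 [543.7 255.3] [543.3 255.4] [27. 29.] 0
[203.4 185.4] 299 [ 92.  12. 132.] zt39 [547.7 140.3] [547.7 140.5] [15. 88.] 1
[234.8 207.4] 41 [58. 56. 52.] zt16 [501.2  67.5] [507.1  68.3] [75.  2.] 2
[304.5 218.9] 475 [ 93.   7. 128.] zt30 [486.1 -84.3] [486.2 -84.7] [71. 16.] 47
[352.6 220.1] 325 [100.  25.  35.] zt36 [ 477.4 -199.6] [ 477.8 -199.4] [89. 16.] 67
[406.4 221. ] 248 [100.   8.  81.] zt55 [ 477.9 -315.8] [ 478.5 -315.8] [31. 31.] 0
[152.5 249.7] 482 [ 94.  10. 122.] zt34 [400.  258.4] [399.6 259.3] [15. 74.] 1
[201.6 249.8] 152 [ 88.  11. 129.] zt36 [402.3 136. ] [402.9 136.3] [29. 29.] 2
org ((507.11480712890625, 196.46090698242188), (298.81671142578125, 268.1094970703125), 1.2725144624710083) [[357.0, 61.0, 11.0],
[... 731 characters left out ...]
 2
[144.7 202.1] 153 [91. 94. 12.] zt31 [ 598.3 -205.8] [ 597.6 -206. ] [30. 30.] 39
[373.2 213.2] 384 [70.  8. 60.] zt56 [548.7 256.9] [547.2 257.2] [28. 30.] 59
[313.7 208.5] 398 [64.  9. 86.] zt37 [550.3 142. ] [548.7 140.7] [20. 89.] 0
[201.6 208.8] 160 [54.  6. 96.] zt31 [595.4 -81.2] [593.3 -82. ] [32. 29.] 63
[408.4 215.5] 54 [107.  66.  21.] zt16 [508.2 327.1] [504.4 327.2] [84.  5.] 1
org ((510.75604248046875, 198.12832641601562), (300.1118469238281, 269.26251220703125), 1.3632688522338867) [[367.0, 63.0, 10.0], [661.0, 334.0, 16.0]]
blue ((508.547607421875, 198.02618408203125), (290.73419189453125, 228.46192932128906), 1.3626099824905396) [[364.0, 83.0, 15.0], [654.0, 314.0, 24.0]]
```

```bash
cat > go.py <<'E'
import sys,numpy as np
from scipy.spatial.transform import Rotation as R
from workcell import get_obs
def state():
    o=get_obs(); M=R.from_rotvec(o["orientation"]).as_matrix(); return o,M,np.arctan2(M[1,1],M[0,1])
def plan(x,y,z,deg):
    o,M,f=state(); t=np.radians(deg); s,c=np.sin(t),np.cos(t)
    D=np.array([x,y,z])-o["ee_pos"]
    sh=np.array([-D[0]*s+D[1]*c, D[0]*c+D[1]*s, -D[2]])/50
    print("t%.1f pos"%o["t"],np.round(o["ee_pos"],1),"phi %.1f"%np.degrees(f),"tilt",M[:2,2].round(3),"w%.1f g%.1f q6 %.2f"%(o["width"],o["grasp_force"],o["qpos"][5]))
    print("turn wz units %.2f, then shift units"%((f-t)/.12),sh.round(2))
if __name__=="__main__": plan(*map(float,sys.argv[1:]))
E
python3 go.py 588.5 -330.3 110 81.5
```

```text
t0.1 pos [240.2 576.5 200.8] phi 67.4 tilt [-0.001 -0.001] w88.0 g0.0 q6 -0.02
turn wz units -2.05, then shift units [ -9.57 -16.91   1.82]
```

Request:
step_arm([
  [0.4,0,0,0,0,0,-0.68],
  [0.4,0,0,0,0,0,-0.68],
  [0.4,0,0,0,0,0,-0.68],
  [0.4,-0.56,-0.99,0.1,0,0,0],
  [0.4,-0.56,-0.99,0.1,0,0,0],
  [0.4,-0.56,-0.99,0.1,0,0,0],
  [0.4,-0.56,-0.99,0.1,0,0,0],
  [0.4,-0.56,-0.99,0.1,0,0,0],
  [0.4,-0.56,-0.99,0.1,0,0,0],
  [0.4,-0.56,-0.99,0.1,0,0,0],
  [0.4,-0.56,-0.99,0.1,0,0,0],
  [0.4,-0.56,-0.99,0.1,0,0,0],
  [0.4,-0.56,-0.99,0.1,0,0,0],
  [0.4,-0.56,-0.99,0.1,0,0,0],
  [0.4,-0.56,-0.99,0.1,0,0,0],
  [0.4,-0.56,-0.99,0.1,0,0,0],
  [0.4,-0.56,-0.99,0.1,0,0,0],
  [0.4,-0.56,-0.99,0.1,0,0,0],
  [0.4,-0.56,-0.99,0.1,0,0,0],
  [0.4,-0.56,-0.99,0.1,0,0,0],
])

```text
t: 2.6
ee_pos: [585.5, -328.0, 115.9]
orientation: [-0.236, -3.132, -0.001]
ft_force: [0.9, -0.4, 0.7]
width: 61.4
grasp_force: 0.0
```

```bash
python3 go.py 588.5 -330.3 10.3 81.5
```

```text
t2.6 pos [ 585.5 -328.   115.9] phi 81.4 tilt [-0.001  0.   ] w61.4 g0.0 q6 -1.95
turn wz units -0.02, then shift units [-0.07 -0.04  2.11]
```

Request:
step_arm([
  [0.4,-0.06,-0.03,0,0,0,0],
  [0.4,0,0,0.5,0,0,0],
  [0.4,0,0,0.5,0,0,0],
  [0.4,0,0,0.5,0,0,0],
  [0.4,0,0,0.3,0,0,0],
  [0.4,0,0,0.26,0,0,0],
  [0.4,0,0,0,0,0,0],
])

```text
t: 3.48
ee_pos: [587.5, -327.6, 12.7]
orientation: [-0.235, -3.131, -0.001]
ft_force: [0.2, -0.2, -0.3]
width: 61.3
grasp_force: 0.0
```

```bash
python3 go.py 588.5 -330.3 10.3 81.5
```

```text
t3.5 pos [ 587.5 -327.6   12.7] phi 81.4 tilt [-0.001  0.001] w61.3 g0.0 q6 -1.95
turn wz units -0.01, then shift units [-0.03 -0.05  0.05]
```

Request:
step_arm([
  [0.4,-0.02,-0.05,0.04,0,0,0],
  [-1,0,0,0,0,0,0],
  [-1,0,0,0,0,0,0],
  [-1,0,0,0,0,0,0],
  [-1,0,0,0,0,0,0],
  [-1,0,0,0,0,0,0],
  [-1,0,0,0,0,0,0],
  [-1,0,0,-0.4,0,0,0],
  [-1,0,0,-0.8,0,0,0],
  [-1,0,0,-0.8,0,0,0],
])

```text
t: 4.72
ee_pos: [588.6, -330.7, 113.2]
orientation: [-0.235, -3.133, -0.0]
ft_force: [0.7, -0.3, 0.1]
width: 0.3
grasp_force: 0.0
```

```bash
python3 go.py 615.8 141.7 110 1.3
```

```text
t4.7 pos [ 588.6 -330.7  113.2] phi 81.4 tilt [-0.  0.] w0.3 g0.0 q6 -1.95
turn wz units 11.65, then shift units [9.43 0.76 0.06]
```

```bash
python3 - <<'E'
from workcell import vision
from h import *
for n in("top","scene"):
    d=vision.get_image(n); np.savez(f"{n}1.npz",**d)
    if n=="scene": cv2.imwrite("pics/s1.png",cv2.resize(d["pixels"][80:280,20:290,::-1],(800,592)))
    for b in blobs(d):
        if b[4][1]<0: print(n,b[0],b[1],b[2],"zt%.0f"%b[3],b[4].round(1),np.round(b[5][0],1),np.round(b[5][1],0),round(b[5][2]))
E
```

```text
top [410.  175.6] 318 [85.  7. 78.] zt36 [ 584.7 -331.8] [ 585.6 -332. ] [17. 85.] 82
top [300.8 169.4] 149 [ 91.   7. 146.] zt33 [592.1 -82.7] [592.4 -82.8] [28. 29.] 89
top [355.4 169.3] 151 [97. 30. 34.] zt33 [ 594.9 -207.3] [ 595.1 -208.5] [29. 29.] 44
top [304.5 218.9] 476 [ 93.   7. 150.] zt31 [485.8 -84.5] [486.  -84.5] [71. 16.] 46
top [352.6 220. ] 322 [95. 32. 29.] zt35 [ 477.6 -199.4] [ 477.8 -199.2] [90. 16.] 67
top [406.5 221. ] 246 [100.   9.  73.] zt55 [ 478.  -315.8] [ 477.8 -316.2] [31. 30.] 73
scene [123.2 164.9] 271 [65.  6. 57.] zt53 [ 480.6 -314.5] [ 479.5 -315.1] [31. 31.] 11
scene [171.  173.7] 286 [ 78. 109.   9.] zt34 [ 480.5 -196.9] [ 477.4 -199.2] [92. 20.] 68
scene [215.9 183.3] 317 [58.  6. 93.] zt30 [489.5 -82.7] [487.4 -83.9] [73. 17.] 46
scene [ 92.4 192.9] 342 [57.  8. 61.] zt34 [ 591.6 -329.5] [ 588.  -329.8] [20. 92.] 83
scene [144.6 202. ] 153 [86. 84.  9.] zt32 [ 598.4 -206.2] [ 597.5 -206.5] [28. 30.] 16
scene [201.6 208.8] 158 [ 57.   6. 100.] zt32 [595.5 -81.3] [593.4 -82.2] [29. 29.] 33
```

View pics/s1.png

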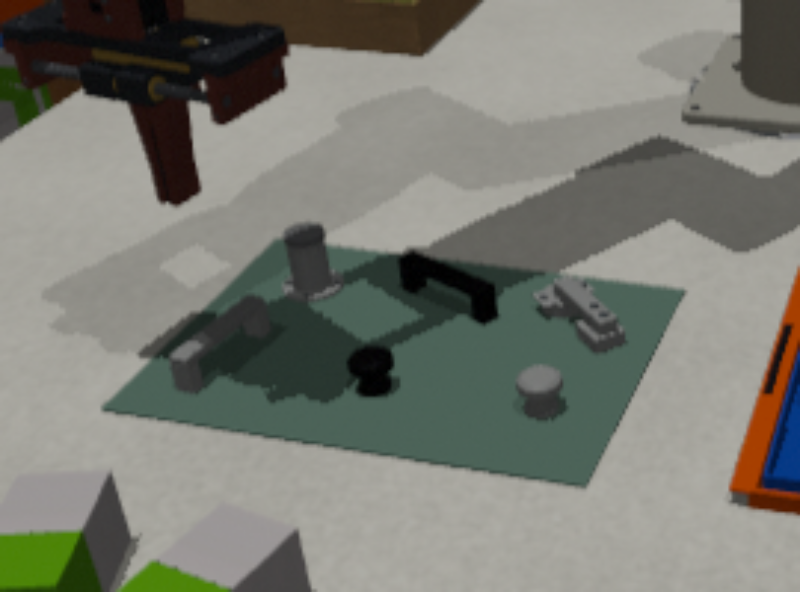

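The close-up shows the pull still at its place on the mat (≈(225,340) in the crop), with the gripper empty above it. The fingers probably needed longer to close, so I'll go down again, close and check before lifting.

Request:
step_arm([
  [0,0,0,0,0,0,0],
  [0,0,0,0,0,0,0],
  [0,0,0,0,0,0,0],
  [0,0,0,0,0,0,0],
  [0,0,0,0.4,0,0,0],
  [0,0,0,0.4,0,0,0],
  [0,0,0,0.4,0,0,0],
  [0,0,0,0.4,0,0,0],
  [0,0,0,0.3,0,0,0],
  [0,0,0,0.16,0,0,0],
  [0,0,0,0,0,0,0],
])

```text
t: 6.2
ee_pos: [588.4, -330.7, 7.9]
orientation: [-0.235, -3.132, -0.001]
ft_force: [0.7, -1.1, -0.5]
width: 44.1
grasp_force: 0.0
```

Request:
step_arm([
  [-1,0,0,0,0,0,0],
  [-1,0,0,0,0,0,0],
  [-1,0,0,0,0,0,0],
  [-1,0,0,0,0,0,0],
])

```text
t: 6.7
ee_pos: [588.9, -331.0, 9.0]
orientation: [0.235, 3.132, -0.001]
ft_force: [-0.4, -0.8, 2.3]
width: 15.3
grasp_force: 30.0
```

Request:
step_arm([
  [-1,0,0,0,0,0,0],
  [-1,0,0,0,0,0,0],
  [-1,0,0,0,0,0,0],
])

```text
t: 7.08
ee_pos: [588.9, -331.1, 8.9]
orientation: [0.235, 3.132, -0.001]
ft_force: [-1.6, -0.1, 5.2]
width: 15.2
grasp_force: 30.0
```

Request:
step_arm([
  [-1,0,0,-0.1,0,0,0],
  [-1,0,0,-0.2,0,0,0],
  [-1,0,0,-0.4,0,0,0],
  [-1,0,0,-0.4,0,0,0],
  [-1,0,0,-0.4,0,0,0],
  [-1,0,0,-0.5,0,0,0],
  [-1,0,0,0,0,0,0],
])

```text
t: 7.95
ee_pos: [590.3, -331.8, 111.7]
orientation: [0.235, 3.128, -0.004]
ft_force: [-0.7, 0.5, -1.0]
width: 15.3
grasp_force: 30.0
```

```bash
python3 go.py 615.8 141.7 110 1.3
```

```text
t8.0 pos [ 590.3 -331.8  111.7] phi 81.4 tilt [ 0.005 -0.003] w15.3 g30.0 q6 -1.95
turn wz units 11.65, then shift units [9.46 0.73 0.03]
```

Request:
step_arm([
  [-1,0,0,0,0,0,0.5],
  [-1,0,0,0,0,0,0.95],
  [-1,0,0,0,0,0,0.95],
  [-1,0,0,0,0,0,0.95],
  [-1,0,0,0,0,0,0.95],
  [-1,0,0,0,0,0,0.95],
  [-1,0,0,0,0,0,0.95],
  [-1,0,0,0,0,0,0.95],
  [-1,0,0,0,0,0,0.95],
  [-1,0,0,0,0,0,0.95],
  [-1,0,0,0,0,0,0.95],
  [-1,0,0,0,0,0,0.95],
  [-1,0,0,0,0,0,0.7],
  [-1,0,0,0,0,0,0],
])

```text
t: 9.7
ee_pos: [588.1, -330.5, 107.7]
orientation: [-2.194, -2.247, 0.0]
ft_force: [0.3, 0.7, -1.1]
width: 15.3
grasp_force: 30.0
```

Request:
step_arm([
  [-1,0.5,0.05,0,0,0,0],
  [-1,0.9,0.07,0,0,0,0],
  [-1,0.9,0.07,0,0,0,0],
  [-1,0.9,0.07,0,0,0,0],
  [-1,0.9,0.07,0,0,0,0],
  [-1,0.9,0.07,0,0,0,0],
  [-1,0.9,0.07,0,0,0,0],
  [-1,0.9,0.07,0,0,0,0],
  [-1,0.9,0.07,0,0,0,0],
  [-1,0.9,0.07,0,0,0,0],
  [-1,0.86,0.07,0,0,0,0],
  [-1,0,0,0,0,0,0],
  [-1,0,0,0,0,0,0],
])

```text
t: 11.32
ee_pos: [614.4, 143.4, 108.2]
orientation: [-2.194, -2.248, 0.001]
ft_force: [-0.1, 0.2, -1.1]
width: 15.3
grasp_force: 30.0
```

```bash
python3 go.py 615.8 141.7 14 1.3;  python3 - <<'E'
from workcell import vision
from h import *
d=vision.get_image("scene"); np.savez("scene2.npz",**d)
cv2.imwrite("pics/s2.png",cv2.resize(d["pixels"][70:270,220:490,::-1],(800,592)))
E
```

```text
t11.3 pos [614.4 143.4 108.2] phi 1.4 tilt [-0.001 -0.   ] w15.3 g30.0 q6 0.19
turn wz units 0.02, then shift units [-0.03  0.03  1.88]
```

View pics/s2.png

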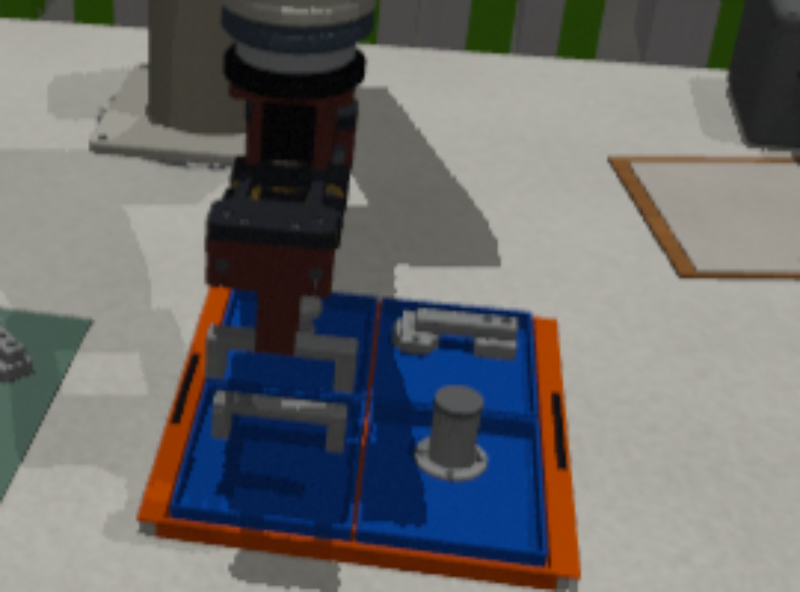

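The pull hangs level in the gripper above the far half of its bin (crop ≈(280,345)), so I can lower it.

Request:
step_arm([
  [-1,-0.03,0.03,0.3,0,0,0],
  [-1,0,0,0.5,0,0,0],
  [-1,0,0,0.5,0,0,0],
  [-1,0,0,0.3,0,0,0],
  [-1,0,0,0.15,0,0,0],
  [-1,0,0,0.1,0,0,0],
  [-1,0,0,0,0,0,0],
  [-1,0,0,0,0,0,0],
])

```text
t: 12.38
ee_pos: [617.3, 141.6, 16.6]
orientation: [2.195, 2.246, 0.001]
ft_force: [0.5, -1.3, -0.8]
width: 15.5
grasp_force: 30.0
```

```bash
python3 go.py 615.8 141.7 12.6 1.3
```

```text
t12.4 pos [617.3 141.6  16.6] phi 1.3 tilt [0.001 0.   ] w15.5 g30.0 q6 0.18
turn wz units 0.00, then shift units [ 0.   -0.03  0.08]
```

Set it down, release to about 30 mm, and rise.

Request:
step_arm([
  [-1,0,-0.03,0.04,0,0,0],
  [-1,0,0,0.04,0,0,0],
  [-1,0,0,0,0,0,0],
  [-1,0,0,0,0,0,0],
])

```text
t: 12.88
ee_pos: [615.4, 141.5, 12.4]
orientation: [2.196, 2.247, 0.0]
ft_force: [-2.0, 0.3, 5.8]
width: 15.3
grasp_force: 30.0
```

Request:
step_arm([
  [-0.35,0,0,0,0,0,0],
  [-0.35,0,0,0,0,0,0],
  [-0.35,0,0,0,0,0,0],
  [-0.35,0,0,0,0,0,0],
  [-0.35,0,0,-0.4,0,0,0],
  [-0.35,0,0,-0.5,0,0,0],
  [-0.35,0,0,-0.5,0,0,0],
  [-0.35,0,0,-0.5,0,0,0],
  [0.2,0,0,0,0,0,0],
])

```text
t: 14.0
ee_pos: [617.3, 141.8, 110.2]
orientation: [2.194, 2.244, 0.007]
ft_force: [0.2, -0.0, 0.3]
width: 35.6
grasp_force: 0.0
```

```bash
python3 go.py 593 -82.5 105 0
```

```text
t14.0 pos [617.3 141.8 110.2] phi 1.3 tilt [0.005 0.001] w35.6 g0.0 q6 0.18
turn wz units 0.19, then shift units [-4.49 -0.49  0.1 ]
```

Request:
step_arm([
  [0.2,-0.5,-0.07,0,0,0,0],
  [0.2,-0.8,-0.1,0,0,0,0],
  [0.2,-0.8,-0.1,0,0,0,0],
  [0.2,-0.8,-0.1,0,0,0,0],
  [0.2,-0.8,-0.1,0,0,0,0],
  [0.2,-0.77,-0.12,0,0,0,0],
  [0.2,0,0,0,0,0,0],
  [0.2,0,0,0,0,0,0],
])

```text
t: 15.0
ee_pos: [590.7, -82.3, 106.6]
orientation: [-2.196, -2.246, 0.0]
ft_force: [0.5, 0.8, 0.5]
width: 53.0
grasp_force: 0.0
```

```bash
python3 go.py 592.7 -82.5 7 1.3; python3 - <<'E'
from workcell import vision
from h import *
for n in ("top","scene"):
    d=vision.get_image(n); np.savez(n+"3.npz",**d)
    for b in blobs(d):
        if b[4][1]>0: print(n,b[0],b[1],"zt%.0f"%b[3],b[4].round(1),np.round(b[5][0],1),np.round(b[5][1],0),round(b[5][2],1))
E
```

```text
t15.0 pos [590.7 -82.3 106.6] phi 1.3 tilt [-0.001  0.   ] w53.0 g0.0 q6 -0.18
turn wz units -0.00, then shift units [-0.01  0.04  1.99]
top [171. 141.] 23 zt15 [657.3 226.7] [657.3 226.9] [ 1. 53.] 1.6
top [225.5 141. ] 24 zt16 [660.3  96. ] [659.8  96.1] [ 2. 55.] 1.1
top [203.6 156.4] 297 zt39 [616.  143.1] [615.9 144.1] [16. 89.] 1.3
top [152.5 185.3] 219 zt58 [543.6 255.4] [543.4 255.7] [30. 28.] 87.5
top [203.4 185.4] 299 zt39 [547.7 140.1] [547.8 140.4] [15. 87.] 1.5
top [235. 193.] 15 zt16 [535.   68.4] [535.3  68.3] [33.  0.] 2.1
top [152.7 249.7] 480 zt34 [400.  258.5] [399.9 259.2] [15. 74.] 0.7
top [201.6 249.8] 154 zt36 [402.5 136.1] [402.5 136.2] [29. 28.] 73.4
scene [321.6 172.6] 149 zt35 [407.2 137.2] [405.2 137.3] [26. 28.] 28.3
scene [373.9 180.6] 436 zt33 [403.  260.5] [401.9 260.3] [74. 17.] 88.6
scene [282.3 200.9] 43 zt16 [513.6  69.8] [511.6  69.7] [86.  4.] 1.2
scene [373.2 213.2] 384 zt57 [548.9 257. ] [546.7 256.9] [30. 29.] 2.4
scene [313.9 208.4] 394 zt37 [550.2 140.9] [549.  140.6] [20. 89.] 1.9
scene [408.4 215.4] 50 zt16 [508.1 327.1] [506.  326.9] [84.  4.] 1.7
scene [310.7 229.5] 443 zt37 [619.2 144.9] [618.  144.5] [19. 88.] 1.3
```

Pull placed: 68.3 mm from its neighbour, parallel to within 0.5°. Now the knob.

Request:
step_arm([
  [0.2,0,0.03,0.3,0,0,0],
  [0.2,0,0,0.5,0,0,0],
  [0.2,0,0,0.5,0,0,0],
  [0.2,0,0,0.4,0,0,0],
  [0.2,0,0,0.2,0,0,0],
  [0.2,0,0,0.08,0,0,0],
  [0.2,0,0,0,0,0,0],
  [0.2,0,0,0,0,0,0],
])

```text
t: 16.1
ee_pos: [593.1, -82.8, 8.7]
orientation: [2.195, 2.246, 0.001]
ft_force: [-0.9, -0.2, -0.5]
width: 52.6
grasp_force: 0.0
```

Request:
step_arm([
  [-1,0,0,0,0,0,0],
  [-1,0,0,0,0,0,0],
  [-1,0,0,0,0,0,0],
  [-1,0,0,0,0,0,0],
  [-1,0,0,0,0,0,0],
])

```text
t: 16.73
ee_pos: [591.2, -83.0, 10.1]
orientation: [-2.194, -2.246, 0.004]
ft_force: [-17.8, -1.6, 36.3]
width: 6.2
grasp_force: 17.9
```

Request:
step_arm([
  [0.2,0,0,0,0,0,0],
  [0.2,0,0,0,0,0,0],
  [0.2,0,0,0,0,0,0],
])

```text
t: 17.1
ee_pos: [594.2, -83.0, 9.7]
orientation: [2.194, 2.245, 0.003]
ft_force: [-0.7, -0.3, 7.8]
width: 32.9
grasp_force: 3.8
```

```bash
python3 - <<'E'
from workcell import vision
from h import *
d=vision.get_image("scene"); np.savez("scene4.npz",**d)
cv2.imwrite("pics/s4.png",cv2.resize(d["pixels"][130:250,130:290,::-1],(800,600),interpolation=cv2.INTER_CUBIC))
E
```

```text
(no output)
```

View pics/s4.png

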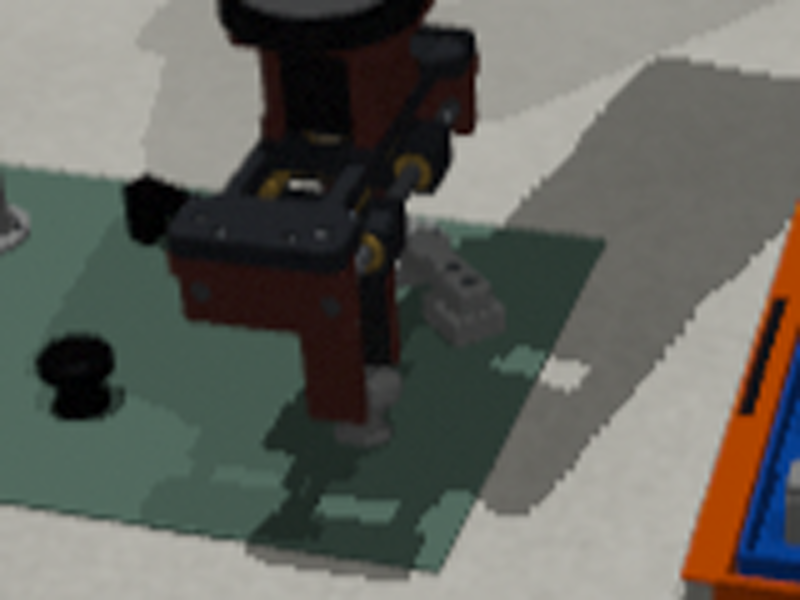

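The knob still stands at crop ≈(368,410), slightly to the +y side of the fingers. I'll open fully, rise and measure again.

Request:
step_arm([
  [0.2,0,0,0,0,0,0],
  [0.2,0,0,0,0,0,0],
  [0.2,0,0,0,0,0,0],
  [0.2,0,0,0,0,0,0],
])

```text
t: 17.65
ee_pos: [592.2, -82.6, 7.7]
orientation: [-2.196, -2.246, 0.0]
ft_force: [-0.0, 0.7, -0.1]
width: 52.7
grasp_force: 0.1
```

Request:
step_arm([
  [0.2,0,0,-0.2,0,0,0],
  [0.2,0,0,-0.5,0,0,0],
  [0.2,0,0,-0.5,0,0,0],
  [0.2,0,0,-0.7,0,0,0],
  [0.2,0,0,0,0,0,0],
  [0.2,0,0,0,0,0,0],
])

```text
t: 18.4
ee_pos: [592.2, -82.6, 102.9]
orientation: [-2.196, -2.247, 0.0]
ft_force: [0.4, -0.9, -0.8]
width: 52.6
grasp_force: 0.0
```

```bash
cat > look.py <<'E'
import sys
from workcell import vision
from h import *
k=sys.argv[1]; s=-1 if sys.argv[2]=="mat" else 1
for n in ("top","scene"):
    d=vision.get_image(n); np.savez(n+k+".npz",**d); P=cloud(d)
    for b in blobs(d):
        if b[4][1]*s>0 and b[3]>20: print(n,b[0],b[1],"zt%.0f"%b[3],b[4].round(1),np.round(b[5][0],1),np.round(b[5][1],0),round(b[5][2],1))
    Q=P[(np.abs(P[...,0]-get[0])<60)&(np.abs(P[...,1]-get[1])<60)&(P[...,2]>70)&(P[...,2]<300)] if (get:=__import__("workcell").get_obs()["ee_pos"]) is not None else None
    if len(Q): print(n,"lowest gripper pts z",np.percentile(Q[:,2],[0,2,5]).round(1)); L=Q[Q[:,2]<get[2]+15]; print("tip region",len(L),L.mean(0).round(1) if len(L) else "", L.min(0).round() if len(L) else "",L.max(0).round() if len(L) else "")
E
python3 go.py 592.7 -82.5 7 1.3; python3 look.py 5 mat
```

```text
t18.4 pos [592.2 -82.6 102.9] phi 1.3 tilt [-0. -0.] w52.6 g0.0 q6 -0.18
turn wz units 0.00, then shift units [0.   0.01 1.92]
scene [123.1 164.9] 268 zt53 [ 480.8 -313.9] [ 478.8 -315.2] [32. 31.] 8.2
scene [170.9 173.6] 285 zt34 [ 480.1 -197.8] [ 477.4 -199.5] [91. 19.] 66.7
scene [215.9 183.4] 321 zt29 [489.3 -82.5] [487.1 -83.5] [72. 16.] 46.6
scene [144.6 202. ] 153 zt31 [ 598.7 -206.1] [ 597.7 -206.7] [30. 30.] 1.9
scene [206.1 204.3] 182 zt32 [569. -80.] [571.5 -83.3] [21. 29.] 56.6
scene lowest gripper pts z [122.5 127.8 133.7]
tip region 0
```

```bash
python3 - <<'E'
from h import *
a=dict(np.load("scene5.npz"));b=dict(np.load("top5.npz"))
A=cv2.resize(a["pixels"][100:250,130:290],(480,450),interpolation=2);B=cv2.resize(b["pixels"][110:260,260:366],(318,450),interpolation=2)
cv2.imwrite("pics/c5.png",np.hstack([A,B])[:,:,::-1])
E
```

```text
(no output)
```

View pics/c5.png

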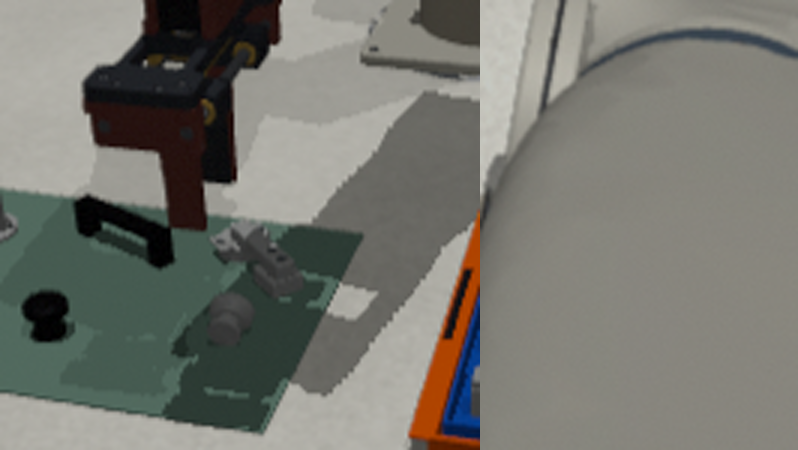

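The knob has tipped over: it lies on its side at crop ≈(228,318), foot towards the camera. The fingertips also look higher than the reported TCP, so I'll measure that and the knob's pose.

```bash
python3 - <<'E'
from h import *
d=dict(np.load("scene5.npz")); P=cloud(d)
for v in range(160,182,2): print(v,[P[v,u].round(0).astype(int).tolist() for u in (186,190,194,197)])
# knob
hsv=cv2.cvtColor(d["pixels"],cv2.COLOR_RGB2HSV)
print("knob")
for v in range(194,217,2): print(v,[P[v,u].round(0).astype(int).tolist() for u in range(196,220,4)])
E
```

```text
160 [[630, -89, 158], [629, -81, 159], [629, -74, 159], [623, -70, 157]]
162 [[628, -90, 153], [631, -81, 156], [630, -74, 156], [624, -70, 153]]
164 [[629, -90, 149], [628, -83, 150], [629, -74, 151], [623, -71, 148]]
166 [[627, -91, 144], [628, -83, 145], [628, -75, 146], [623, -71, 144]]
168 [[628, -91, 140], [627, -84, 140], [631, -74, 144], [623, -72, 140]]
170 [[630, -91, 137], [629, -83, 137], [627, -76, 137], [625, -71, 137]]
172 [[629, -92, 132], [629, -84, 133], [628, -76, 133], [629, -70, 135]]
174 [[628, -93, 127], [627, -85, 127], [628, -77, 129], [629, -70, 130]]
176 [[485, -157, 29], [444, -165, 3], [627, -78, 124], [627, -72, 124]]
178 [[491, -155, 27], [452, -163, 3], [451, -153, 3], [450, -146, 4]]
180 [[489, -157, 20], [463, -158, 4], [459, -150, 3], [460, -142, 5]]
knob
194 [[514, -125, 3], [511, -117, 2], [508, -108, 2], [510, -98, 4], [507, -90, 4], [504, -82, 3]]
196 [[521, -122, 3], [518, -114, 2], [515, -106, 1], [516, -96, 3], [514, -88, 3], [509, -80, 1]]
198 [[530, -119, 4], [527, -111, 3], [569, -85, 35], [564, -78, 33], [524, -84, 5], [518, -77, 3]]
200 
[... 182 characters left out ...]
531, -73, 1]]
204 [[552, -111, 4], [571, -94, 20], [577, -83, 25], [573, -75, 24], [569, -68, 22], [542, -69, 4]]
206 [[554, -111, 1], [555, -101, 3], [585, -80, 27], [576, -75, 21], [573, -67, 20], [547, -68, 2]]
208 [[564, -107, 2], [584, -90, 19], [586, -80, 22], [582, -73, 20], [568, -69, 12], [554, -66, 2]]
210 [[572, -104, 3], [583, -90, 13], [584, -81, 15], [588, -71, 20], [567, -70, 5], [561, -63, 2]]
212 [[579, -101, 3], [582, -91, 7], [584, -81, 10], [586, -72, 13], [571, -69, 3], [569, -60, 3]]
214 [[586, -99, 4], [582, -91, 2], [582, -82, 4], [581, -74, 4], [579, -66, 4], [574, -59, 2]]
216 [[592, -97, 3], [589, -89, 2], [588, -81, 3], [589, -71, 5], [584, -64, 3], [582, -56, 3]]
```

```bash
python3 - <<'E'
from h import *
for f,(x,y) in (("scene1",(588.6,-330.7)),("scene2",(614.4,143.4)),("scene4",(594.2,-83))):
    d=dict(np.load(f+".npz")); P=cloud(d); hsv=cv2.cvtColor(d["pixels"],cv2.COLOR_RGB2HSV)
    red=((hsv[...,0]<12)|(hsv[...,0]>168))&(hsv[...,1]>80)&(np.abs(P[...,0]-x)<60)&(np.abs(P[...,1]-y)<60)
    Q=P[red]; print(f,len(Q),"z low",np.percentile(Q[:,2],[0,1,3,6]).round(1)); L=Q[Q[:,2]<np.percentile(Q[:,2],10)]; print(L.mean(0).round(1))
    if f=="scene2":
        for b in blobs(d,75,200): print(b[0],b[1],b[2],b[3],b[4])
E
```

```text
scene1 1329 z low [140.9 144.1 148.5 154.8]
[ 598.6 -327.7  152.5]
scene2 1227 z low [-1.4 -0.2  0.8  2.1]
[652.1 150.5   1.6]
[314.5 184.2] 697 [37. 69. 50.] 162.54999464935227 [634.19605546 144.25624343]
scene4 618 z low [13.4 33.  35.1 39.1]
[612.3 -79.6  37.2]
```

Request:
step_arm([
  [0,0.6,0,-0.3,0,0,0],
  [0,0.8,0,-0.3,0,0,0],
  [0,0.8,0,0,0,0,0],
  [0,0.8,0,0,0,0,0],
  [0,0,0,0,0,0,-0.94],
  [0,0,0,0,0,0,-0.94],
  [0,0,0,0,0,0,-0.94],
  [0,0,0,0,0,0,-0.94],
  [0,0,0,0,0,0,-0.94],
  [0,0,0,0,0,0,-0.94],
  [0,0,0,0,0,0,-0.94],
  [0,0,0,0,0,0,-0.94],
  [0,0,0,0,0,0,-0.94],
  [0,0,0,0,0,0,-0.94],
  [0,0,0,0,0,0,-0.94],
  [0,0,0,0,0,0,-0.94],
])

```text
t: 20.5
ee_pos: [588.2, 67.2, 131.6]
orientation: [-0.299, -3.125, 0.001]
ft_force: [0.2, 0.7, 0.1]
width: 43.8
grasp_force: 0.0
```

```bash
python3 go.py 564 -80 60 80; python3 look.py 6 mat; python3 - <<'E'
from h import *
d=dict(np.load("top6.npz")); P=cloud(d)
Q=P[(np.abs(P[...,0]-572)<30)&(np.abs(P[...,1]+80)<28)&(P[...,2]>6)]
for lo,hi in ((6,20),(20,28),(28,34),(34,40)): 
    q=Q[(Q[:,2]>=lo)&(Q[:,2]<hi)]; print(lo,len(q),q.mean(0).round(1) if len(q) else"",cv2.minAreaRect(q[:,:2].astype(np.float32)) if len(q)>3 else "")
print(cv2.minAreaRect(Q[:,:2].astype(np.float32)),cv2.PCACompute(Q[:,:2],None))
cv2.imwrite("pics/t6.png",cv2.resize(d["pixels"][140:250,270:440,::-1],(795,515),interpolation=2))
E
```

```text
t20.5 pos [588.2  67.2 131.6] phi 79.1 tilt [-0.002 -0.   ] w43.8 g0.0 q6 -1.29
turn wz units -0.13, then shift units [-0.03 -2.98  1.43]
top [355.3 169.3] 153 zt33 [ 594.9 -207.8] [ 595.2 -208. ] [29. 30.] 2.2
top [300.1 179.2] 152 zt34 [566.3 -81.1] [571.  -80.1] [26. 21.] 12.8
top [304.5 218.9] 476 zt30 [486.  -84.4] [486.1 -84.5] [71. 16.] 46.8
top [352.7 220. ] 322 zt35 [ 477.4 -199.9] [ 477.7 -199.6] [89. 16.] 67.0
top [406.4 221. ] 246 zt55 [ 477.8 -315.7] [ 478.7 -315.8] [31. 30.] 0.4
scene [123.2 164.9] 271 zt53 [ 480.3 -314.3] [ 479.4 -315.6] [31. 30.] 11.8
scene [170.9 173.7] 291 zt34 [ 480.2 -197.3] [ 479.1 -198.5] [91. 20.] 67.3
scene [216.1 183.4] 318 zt29 [489.1 -82.8] [486.8 -83.3] [74. 18.] 45.3
scene [144.6 202. ] 153 zt31 [ 598.6 -205.8] [ 598.7 -206.2] [29. 30.] 32.2
scene [206.  204.2] 179 zt32 [568.9 -80.5] [568.4 -81.2] [12. 26.] 3.0
scene lowest gripper pts z [152.2 160.1 170.7]
tip region 0   
6 47 [568.1 -81.7  11.2] ((569.2682495117188, -84.04069519042969), (51.3415412902832, 53.19450378417969), 80.35940551757812)
20 68 [572.5 -80.8  23.9] ((572.664306640625, -82.14971160888672), (28.980600357055664, 30.581392288208008), 3.100085735321045)
28 46 [567.  -81.9  31.3] ((569.425537109375, -84.31681823730469), (21.99343490600586, 28.72189712524414), 51.71213912963867)
34 18 [566.  -80.5  35.2] ((566.4200439453125, -79.12372589111328), (7.443338394165039, 16.112140655517578), 1.0412954092025757)
((569.2682495117188, -84.04069519042969), (51.3415412902832, 53.19450378417969), 80.35940551757812) (array([[569.29725431, -81.28646192]]), array([[ 0.99484535,  0.10140378],
       [-0.10140378,  0.99484535]]))
```

View pics/t6.png

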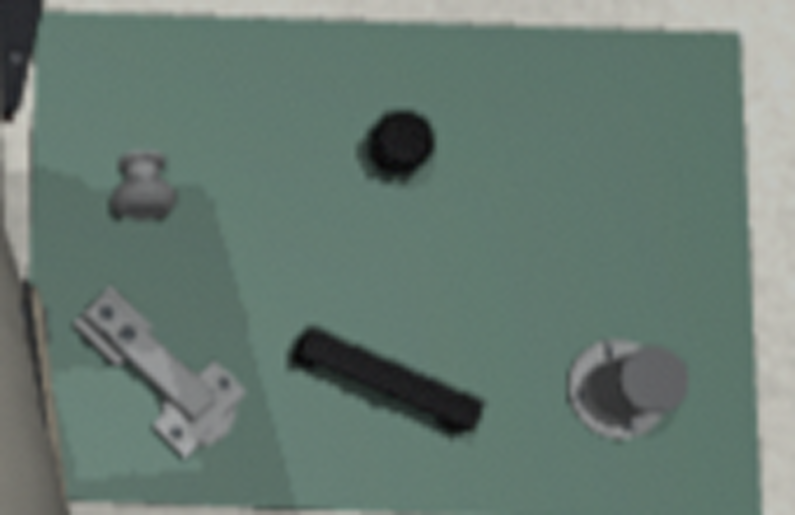

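Top crop: the knob lies with its foot up-image (142,160) and head (142,200), so its axis runs along world x at y≈-81. I'll grip its head with the tool tilted outward and pitch it upright. First I'll check gripper geometry.

```bash
python3 - <<'E'
from h import *
d=dict(np.load("scene5.npz")); P=cloud(d)
for u in (163,170,176,190): print(u,[P[v,u].round(0).astype(int).tolist() for v in range(124,156,3)])
E
python3 go.py 519 -81 84 90
```

```text
163 [[667, -107, 246], [679, -102, 246], [684, -100, 243], [682, -102, 237], [679, -104, 230], [674, -107, 221], [675, -107, 216], [675, -108, 210], [676, -109, 205], [340, -279, 1], [351, -275, -1]]
170 [[668, -94, 247], [677, -90, 246], [682, -89, 243], [682, -89, 238], [679, -91, 231], [677, -93, 224], [675, -94, 217], [672, -97, 210], [674, -96, 205], [334, -262, 1], [352, -255, 2]]
176 [[664, -85, 246], [673, -81, 245], [682, -78, 245], [683, -78, 239], [681, -80, 233], [674, -83, 223], [674, -84, 218], [673, -85, 212], [674, -85, 206], [328, -248, -1], [346, -241, 1]]
190 [[657, -63, 245], [669, -58, 246], [680, -54, 246], [680, -55, 241], [679, -56, 235], [679, -56, 229], [673, -59, 220], [676, -58, 216], [674, -60, 209], [632, -78, 179], [633, -78, 174]]
t20.6 pos [588.3  67.2 131.7] phi 78.9 tilt [-0.002 -0.   ] w44.2 g0.0 q6 -1.28
turn wz units -1.61, then shift units [ 1.39 -2.96  0.95]
```

Request:
step_arm([
  [0.15,0,0,0,0,0,-0.8],
  [0.15,0,0,0,0,0,-0.8],
  [0.15,0.3,-0.74,0.1,0,0,0],
  [0.15,0.3,-0.74,0.1,0,0,0],
  [0.15,0.3,-0.74,0.1,0,0,0],
  [0.15,0.35,-0.74,0.1,0,0,0],
  [0.15,0,0,0,0,-0.85,0],
  [0.15,0,0,0,0,-0.85,0],
  [0.15,0,0,0,0,-0.85,0],
  [0.15,0,0,0,0,-0.85,0],
  [0.15,0,0,0,0,-0.85,0],
  [0.15,0,0,0,0,-0.85,0],
  [0.15,0,0,0,0,0,0],
])

```text
t: 22.22
ee_pos: [533.7, -67.5, 133.4]
orientation: [0.013, 2.6, -0.015]
ft_force: [0.4, -0.6, -0.0]
width: 50.5
grasp_force: 0.0
```

```bash
cat > g3.py <<'E'
import sys
from go import *
o,M,f=state(); t=np.array(list(map(float,sys.argv[1:4])))
print("pos",np.round(o["ee_pos"],1),"ztool",M[:,2].round(3),"ytool",M[:,1].round(3),"shift tool units",(M.T@(t-o["ee_pos"])/50).round(2),"w%.1f g%.1f"%(o["width"],o["grasp_force"]),"q",np.round(o["qpos"],2))
E
python3 g3.py 582.4 -80.8 -5.2
```

```text
pos [533.7 -67.5 133.4] ztool [ 0.515 -0.013 -0.857] ytool [ 0.013  1.    -0.008] shift tool units [ 0.59 -0.23  2.88] w50.5 g0.0 q [-0.2   0.27  2.25  0.8   0.13 -2.54]
```

Request:
step_arm([
  [0.15,0,0,0,0,0.4,0],
  [0.15,0,0,0,0,0.4,0],
  [0.15,0,0,0,0,0.4,0],
  [0.15,0,0,0,0,0.4,0],
  [0.15,0,0,0,0,0,0],
  [0.15,0,0,0,0,0,0],
])

```text
t: 22.98
ee_pos: [534.6, -66.9, 133.3]
orientation: [0.011, 2.779, -0.011]
ft_force: [-0.3, -1.4, -0.5]
width: 50.6
grasp_force: 0.0
```

```bash
python3 g3.py 575.6 -80.8 -8.7
```

```text
pos [534.6 -66.9 133.3] ztool [ 0.355 -0.009 -0.935] ytool [ 0.009  1.    -0.006] shift tool units [ 0.24 -0.25  2.95] w50.6 g0.0 q [-0.18  0.28  2.13  0.15  0.38 -1.87]
```

Request:
step_arm([
  [0.15,0.12,-0.13,0.3,0,0,0],
  [0.15,0.12,-0.13,0.3,0,0,0],
  [0.15,0,0,0.5,0,0,0],
  [0.15,0,0,0.5,0,0,0],
  [0.15,0,0,0.4,0,0,0],
  [0.15,0,0,0.4,0,0,0],
  [0.15,0,0,0.2,0,0,0],
  [0.15,0,0,0,0,0,0],
  [0.15,0,0,0,0,0,0],
])

```text
t: 24.1
ee_pos: [569.6, -80.8, 8.2]
orientation: [0.012, 2.778, -0.01]
ft_force: [0.7, 0.5, 0.1]
width: 50.5
grasp_force: 0.0
```

```bash
python3 g3.py 576 -80.8 -8.6
```

```text
pos [569.6 -80.8   8.2] ztool [ 0.356 -0.009 -0.935] ytool [ 0.009  1.    -0.006] shift tool units [-0.    0.    0.36] w50.5 g0.0 q [-0.2   0.58  2.09  0.49  0.13 -2.24]
```

Request:
step_arm([
  [0.15,0,0,-0.3,0,0,0],
  [0.15,0,0,0,0,0.4,0],
  [0.15,0,0,0,0,0.4,0],
  [0.15,0,0,0,0,0.4,0],
  [0.15,0,0,0,0,0.35,0],
  [0.15,0,0,0,0,0,0],
  [0.15,0,0,0,0,0,0],
])

```text
t: 24.98
ee_pos: [564.2, -80.6, 22.3]
orientation: [0.013, 2.963, -0.01]
ft_force: [-0.0, 0.2, 0.5]
width: 50.6
grasp_force: 0.0
```

```bash
python3 g3.py 571 -80.8 -12
```

```text
pos [564.2 -80.6  22.3] ztool [ 0.177 -0.007 -0.984] ytool [ 0.01   1.    -0.006] shift tool units [-0.01  0.    0.7 ] w50.6 g0.0 q [-0.18  0.56  1.98  0.06  0.43 -1.79]
```

Request:
step_arm([
  [0.15,0,0,0.3,0,0,0],
  [0.15,0,0,0.25,0,0,0],
  [0.15,0,0,0.14,0,0,0],
  [0.15,0,0,0,0,0,0],
  [0.15,0,0,0,0,0,0],
])

```text
t: 25.6
ee_pos: [570.7, -80.9, -11.9]
orientation: [0.014, 2.964, -0.009]
ft_force: [-0.5, 0.3, -0.5]
width: 50.7
grasp_force: 0.0
```

Request:
step_arm([
  [-1,0,0,0,0,0,0],
  [-1,0,0,0,0,0,0],
  [-1,0,0,0,0,0,0],
  [-1,0,0,0,0,0,0],
])

```text
t: 26.1
ee_pos: [570.9, -80.9, -11.6]
orientation: [0.013, 2.963, -0.01]
ft_force: [-0.2, 0.5, 1.8]
width: 30.6
grasp_force: 30.0
```

```bash
python3 g3.py 571 -80.8 -12
```

```text
pos [570.9 -80.9 -11.6] ztool [ 0.177 -0.007 -0.984] ytool [ 0.01   1.    -0.006] shift tool units [0.   0.   0.01] w30.6 g30.0 q [-0.18  0.63  1.96  0.07  0.37 -1.8 ]
```

Request:
step_arm([
  [-1,0,0,-0.2,0,0,0],
  [-1,0,0,-0.4,0,0,0],
  [-1,0,0,-0.6,0,0,0],
  [-1,0,0,-0.6,0,0,0],
  [-1,0,0,-0.6,0,0,0],
  [-1,0,0,0,0,0.45,0],
  [-1,0,0,0,0,0.75,0],
  [-1,0,0,0,0,0.75,0],
  [-1,0,0,0,0,0.75,0],
  [-1,0,0,0,0,0.75,0],
  [-1,0,0,0,0,0.75,0],
  [-1,0,0,0,0,0.75,0],
  [-1,0,0,0,0,0.75,0],
  [-1,0,0,0,0,0.75,0],
  [-1,0,0,0,0,0.75,0],
  [-1,0,0,0,0,0.75,0],
  [-1,0,0,0,0,0.75,0],
  [-1,0,0,0,0,0.75,0],
  [-1,0,0,0,0,0,0],
  [-1,0,0,0,0,0,0],
])

```text
t: 28.6
ee_pos: [549.5, -80.1, 106.6]
orientation: [-0.014, -2.187, 0.001]
ft_force: [-0.4, -0.3, 0.6]
width: 30.1
grasp_force: 30.0
```

```bash
python3 g3.py 540 -80.8 40;  python3 - <<'E'
from workcell import vision
from h import *
d=vision.get_image("scene"); np.savez("scene7.npz",**d)
cv2.imwrite("pics/s7.png",cv2.resize(d["pixels"][70:250,130:370,::-1],(800,600),interpolation=2))
E
```

```text
pos [549.5 -80.1 106.6] ztool [-0.816  0.005 -0.578] ytool [ 0.01   1.    -0.006] shift tool units [-0.98 -0.01  0.93] w30.1 g30.0 q [-0.11  0.97  1.19 -0.09  1.93 -1.66]
```

View pics/s7.png

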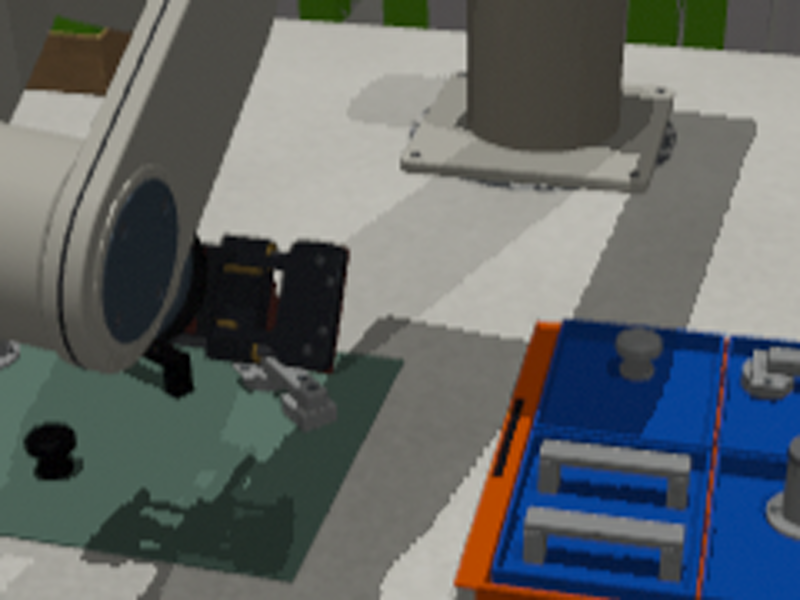

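```bash
python3 g3.py 549.5 -80.8 10;  python3 - <<'E'
from h import *
d=dict(np.load("scene7.npz")); P=cloud(d)
for v in (165,172,176,178,180): print([P[v,u].round(0).tolist() for u in (150,157,165,180,186)])
for v in range(165,182,2): print(v,[P[v,u].round(0).tolist() for u in (195,205,215,228)])
E
```

```text
pos [549.6 -80.1 107. ] ztool [-0.816  0.005 -0.578] ytool [ 0.01   1.    -0.006] shift tool units [-1.58 -0.    1.12] w30.5 g30.0 q [-0.11  0.97  1.19 -0.09  1.93 -1.66]
[[869.0, -32.0, 290.0], [864.0, -25.0, 288.0], [844.0, -24.0, 277.0], [748.0, -48.0, 220.0], [723.0, -48.0, 206.0]]
[[868.0, -34.0, 279.0], [863.0, -26.0, 278.0], [848.0, -23.0, 269.0], [664.0, -88.0, 153.0], [663.0, -77.0, 154.0]]
[[863.0, -37.0, 270.0], [863.0, -28.0, 271.0], [843.0, -26.0, 260.0], [493.0, -168.0, 32.0], [487.0, -157.0, 30.0]]
[[857.0, -41.0, 263.0], [863.0, -28.0, 268.0], [843.0, -27.0, 256.0], [501.0, -165.0, 32.0], [492.0, -155.0, 27.0]]
[[478.0, -253.0, 1.0], [856.0, -32.0, 261.0], [844.0, -27.0, 254.0], [497.0, -167.0, 24.0], [490.0, -156.0, 21.0]]
165 [[661.0, -59.0, 169.0], [659.0, -41.0, 170.0], [674.0, -17.0, 182.0], [674.0, 6.0, 185.0]]
167 [[677.0, -53.0, 175.0], [661.0, -41.0, 167.0], [676.0, -17.0, 179.0], [675.0, 6.0, 182.0]]
169 [[680.0, -52.0, 173.0], [679.0, -34.0, 175.0], [676.0, -17.0, 175.0], [676.0, 6.0, 178.0]]
171 [[674.0, -55.0, 165.0], [682.0, -33.0, 172.0], [680.0, -16.0, 173.0], [679.0, 7.0, 176.0]]
173 [[667.0, -58.0, 156.0], [667.0, -39.0, 159.0], [683.0, -15.0, 172.0], [681.0, 7.0, 173.0]]
175 [[670.0, -57.0, 154.0], [667.0, -40.0, 155.0], [684.0, -15.0, 168.0], [683.0, 8.0, 170.0]]
177 [[673.0, -56.0, 152.0], [667.0, -40.0, 151.0], [685.0, -15.0, 165.0], [686.0, 8.0, 168.0]]
179 [[456.0, -149.0, 4.0], [469.0, -118.0, 16.0], [689.0, -14.0, 163.0], [679.0, 6.0, 160.0]]
181 [[462.0, -146.0, 3.0], [477.0, -116.0, 16.0], [490.0, -87.0, 28.0], [679.0, 6.0, 156.0]]
```

Request:
step_arm([
  [-1,-0.2,0,0.14,0,0,0],
  [-1,-0.3,0,0.21,0,0,0],
  [-1,-0.3,0,0.21,0,0,0],
  [-1,-0.3,0,0.21,0,0,0],
  [-1,-0.2,0,0.14,0,0,0],
  [-1,-0.1,0,0.07,0,0,0],
  [-1,0,0,0,0,0,0],
  [-1,0,0,0,0,0,0],
])

```text
t: 29.65
ee_pos: [550.3, -80.6, 21.4]
orientation: [-0.014, -2.186, 0.001]
ft_force: [0.2, -0.0, -1.1]
width: 30.6
grasp_force: 30.0
```

```bash
python3 g3.py 549.5 -80.8 9
```

```text
pos [550.3 -80.6  21.4] ztool [-0.816  0.005 -0.577] ytool [ 0.01   1.    -0.006] shift tool units [-0.19 -0.    0.16] w30.6 g30.0 q [-0.11  1.08  1.17 -0.09  1.84 -1.65]
```

Request:
step_arm([
  [-1,-0.08,0,0.06,0,0,0],
  [-1,-0.05,0,0.03,0,0,0],
  [-1,0,0,0,0,0,0],
  [-1,0,0,0,0,0,0],
])

```text
t: 30.15
ee_pos: [550.0, -80.6, 13.0]
orientation: [-0.014, -2.185, 0.001]
ft_force: [0.0, 0.6, -0.5]
width: 30.6
grasp_force: 30.0
```

Request:
step_arm([
  [-1,-0.03,0,0.02,0,0,0],
  [-1,-0.02,0,0.02,0,0,0],
  [-1,0,0,0,0,0,0],
  [-1,0,0,0,0,0,0],
])

```text
t: 30.65
ee_pos: [549.7, -80.6, 9.8]
orientation: [-0.014, -2.185, 0.001]
ft_force: [0.2, 0.1, -0.9]
width: 30.6
grasp_force: 30.0
```

Request:
step_arm([
  [-1,-0.03,0,0.02,0,0,0],
  [-1,-0.03,0,0.02,0,0,0],
  [-1,0,0,0,0,0,0],
  [-1,0,0,0,0,0,0],
])

```text
t: 31.15
ee_pos: [549.8, -80.6, 6.1]
orientation: [-0.014, -2.185, 0.001]
ft_force: [0.1, 0.1, -1.0]
width: 30.3
grasp_force: 30.0
```

Request:
step_arm([
  [-1,-0.03,0,0.02,0,0,0],
  [-1,0,0,0,0,0,0],
  [-1,0,0,0,0,0,0],
])

```text
t: 31.52
ee_pos: [550.1, -80.6, 5.5]
orientation: [-0.014, -2.185, 0.001]
ft_force: [0.9, -0.2, 5.3]
width: 30.6
grasp_force: 30.0
```

Request:
step_arm([
  [0.2,0,0,0,0,0,0],
  [0.2,0,0,0,0,0,0],
  [0.2,0,0,0,0,0,0],
  [0.2,0,0,0,0,0,0],
  [0.2,0,0,-0.3,0,0,0],
  [0.2,0,0,-0.6,0,0,0],
  [0.2,0,0,-0.6,0,0,0],
  [0.2,0,0,-0.6,0,0,0],
  [0.2,0.8,0,0,0,0,0],
  [0.2,0.8,0,0,0,0,0],
  [0.2,0,0,0,0,-0.9,0],
  [0.2,0,0,0,0,-0.9,0],
  [0.2,0,0,0,0,-0.9,0],
  [0.2,0,0,0,0,-0.9,0],
  [0.2,0,0,0,0,-0.9,0],
  [0.2,0,0,0,0,-0.9,0],
  [0.2,0,0,0,0,-0.9,0],
  [0.2,0,0,0,0,-0.9,0],
  [0.2,0,0,0,0,-0.75,0],
  [0.2,0,0,0,0,0,0],
])

```text
t: 34.02
ee_pos: [589.0, -80.3, 131.5]
orientation: [-0.015, -3.139, 0.009]
ft_force: [-0.0, 0.3, -0.9]
width: 52.5
grasp_force: 0.0
```

```bash
python3 go.py 571 -81 60 90; python3 look.py 8 mat
```

```text
t34.0 pos [589.  -80.3 131.5] phi 89.4 tilt [-0.002 -0.006] w52.5 g0.0 q6 -1.71
turn wz units -0.08, then shift units [ 0.36 -0.01  1.43]
scene [123.2 164.9] 271 zt53 [ 480.4 -314.3] [ 479.2 -315.3] [32. 31.] 14.2
scene [171.  173.7] 288 zt34 [ 480.3 -197.1] [ 478.  -198.9] [90. 19.] 67.8
scene [215.9 183.3] 314 zt30 [490.  -82.2] [487.2 -83.4] [78. 18.] 46.6
scene [144.6 202. ] 153 zt31 [ 598.4 -206.1] [ 596.4 -206.8] [30. 29.] 73.0
scene [204.6 205.8] 157 zt31 [584.5 -78.7] [583.5 -80. ] [28. 30.] 73.1
scene lowest gripper pts z [152.8 160.2 169.9]
tip region 0
```

The knob stands again (top at 31 mm, round, at about (582.5, -80)). Now a proper grasp, with TCP commands 20 mm lower to allow for the offset.

Request:
step_arm([
  [0.2,0.13,0,0.4,0,0,0],
  [0.2,0,0,0.5,0,0,0],
  [0.2,0,0,0.5,0,0,0],
  [0.2,0,0,0.5,0,0,0],
  [0.2,0,0,0.4,0,0,0],
  [0.2,0,0,0.3,0,0,0],
  [0.2,0,0,0.2,0,0,0],
  [0.2,0,0,0.1,0,0,0],
  [0.2,0,0,0,0,0,0],
  [0.2,0,0,0,0,0,0],
])

```text
t: 35.38
ee_pos: [583.2, -81.1, -14.1]
orientation: [-0.015, -3.14, 0.009]
ft_force: [-1.0, 0.4, 1.3]
width: 53.0
grasp_force: 0.0
```

Request:
step_arm([
  [-1,0,0,0,0,0,0],
  [-1,0,0,0,0,0,0],
  [-1,0,0,0,0,0,0],
  [-1,0,0,0,0,0,0],
  [-1,0,0,0,0,0,0],
])

```text
t: 36.0
ee_pos: [582.9, -81.0, -14.4]
orientation: [-0.015, -3.14, 0.009]
ft_force: [-0.6, 0.6, 4.5]
width: 30.0
grasp_force: 30.0
```

Request:
step_arm([
  [-1,0,0,-0.2,0,0,0],
  [-1,0,0,-0.5,0,0,0],
  [-1,0,0,-0.6,0,0,0],
  [-1,0,0,-0.6,0,0,0],
  [-1,0,0,-0.5,0,0,0],
  [-1,0.2,0.4,0,0,0,0],
  [-1,0.35,0.66,0,0,0,0],
  [-1,0.35,0.66,0,0,0,0],
  [-1,0.35,0.66,0,0,0,0],
  [-1,0.35,0.66,0,0,0,0],
  [-1,0.35,0.66,0,0,0,0],
  [-1,0.34,0.66,0,0,0,0],
  [-1,0,0,0,0,0,0],
  [-1,0,0,0,0,0,0],
])

```text
t: 37.75
ee_pos: [469.8, 138.8, 103.7]
orientation: [-0.013, -3.138, 0.009]
ft_force: [0.6, -0.2, -0.9]
width: 30.7
grasp_force: 30.0
```

```bash
python3 go.py 470.8 138.4 -10.9 89.4
```

```text
t37.8 pos [469.8 138.8 103.7] phi 89.5 tilt [-0.003 -0.006] w30.7 g30.0 q6 -1.29
turn wz units 0.02, then shift units [-0.02 -0.01  2.29]
```

Request:
step_arm([
  [-1,-0.01,0,0.3,0,0,0],
  [-1,0,0,0.5,0,0,0],
  [-1,0,0,0.5,0,0,0],
  [-1,0,0,0.5,0,0,0],
  [-1,0,0,0.3,0,0,0],
  [-1,0,0,0.1,0,0,0],
  [-1,0,0,0.05,0,0,0],
  [-1,0,0,0,0,0,0],
  [-1,0,0,0,0,0,0],
])

```text
t: 38.88
ee_pos: [471.3, 138.3, -7.6]
orientation: [-0.015, -3.141, 0.008]
ft_force: [-0.4, -0.2, -0.4]
width: 30.6
grasp_force: 30.0
```

```bash
python3 go.py 470.8 138.4 -10.9 89.4
```

```text
t38.9 pos [471.3 138.3  -7.6] phi 89.5 tilt [-0.001 -0.005] w30.6 g30.0 q6 -1.29
turn wz units 0.01, then shift units [0.01 0.   0.07]
```

Request:
step_arm([
  [-1,0,0,0.04,0,0,0],
  [-1,0,0,0.03,0,0,0],
  [-1,0,0,0,0,0,0],
  [-1,0,0,0,0,0,0],
])

```text
t: 39.38
ee_pos: [471.1, 138.2, -11.0]
orientation: [-0.015, -3.14, 0.008]
ft_force: [-1.4, -0.2, 8.2]
width: 30.4
grasp_force: 30.0
```

Request:
step_arm([
  [0.1,0,0,0,0,0,0],
  [0.1,0,0,0,0,0,0],
  [0.1,0,0,0,0,0,0],
  [0.1,0,0,0,0,0,0],
  [0.1,0,0,-0.2,0,0,0],
  [0.1,0,0,-0.5,0,0,0],
  [0.1,0,0,-0.5,0,0,0],
  [0.1,0,0,-0.6,0,0,0],
  [0.1,0,0,-0.6,0,0,0],
  [0.1,0,0,0,0,0,0],
])

```text
t: 40.62
ee_pos: [472.7, 139.2, 110.8]
orientation: [0.015, 3.139, -0.007]
ft_force: [-0.6, -0.1, 0.0]
width: 48.3
grasp_force: 0.0
```

```bash
python3 go.py 481.7 -89.8 107 137.3
```

```text
t40.6 pos [472.7 139.2 110.8] phi 89.5 tilt [ 0.003 -0.004] w48.3 g0.0 q6 -1.29
turn wz units -6.96, then shift units [ 3.24 -3.24  0.08]
```

Request:
step_arm([
  [0,0,0,0,0,0,0.965],
  [0,0,0,0,0,0,0.965],
  [0,0,0,0,0,0,0.965],
  [0,0,0,0,0,0,0.965],
  [0,0,0,0,0,0,0.965],
  [0,0,0,0,0,0,0.965],
  [0,0,0,0,0,0,0.965],
  [0,0,0,0,0,0,0.965],
  [0,0,0,0,0,0,0.965],
  [0,0,0,0,0,0,0.965],
  [0,0,0,0,0,0,0.965],
  [0,0,0,0,0,0,0.965],
  [0,0,0,0,0,0,0.965],
  [0,0,0,0,0,0,0.965],
  [0,0,0,0,0,0,0.965],
  [0,0,0,0,0,0,0.965],
  [0,0,0,0,0,0,0.965],
  [0,0,0,0,0,0,0.965],
  [0,0,0,0,0,0,0.965],
  [0,0,0,0,0,0,0.965],
])

```text
t: 43.12
ee_pos: [470.3, 138.5, 107.5]
orientation: [2.882, 1.239, -0.009]
ft_force: [-0.2, -0.6, 0.1]
width: 44.0
grasp_force: 0.0
```

```bash
python3 go.py 481.7 -89.8 107 -43.1
```

```text
t43.1 pos [470.3 138.5 107.5] phi -43.5 tilt [-0.004 -0.006] w44.0 g0.0 q6 1.03
turn wz units -0.05, then shift units [-3.18  3.29  0.01]
```

Request:
step_arm([
  [0,-0.5,0.5,0,0,0,-0.05],
  [0,-0.7,0.7,0,0,0,0],
  [0,-0.7,0.7,0,0,0,0],
  [0,-0.7,0.7,0,0,0,0],
  [0,-0.58,0.69,0,0,0,0],
  [0,0,0,0,0,0,0],
  [0,0,0,0,0,0,0],
])

```text
t: 44.0
ee_pos: [482.3, -89.3, 108.9]
orientation: [2.878, 1.253, -0.008]
ft_force: [0.6, 0.3, -0.1]
width: 43.6
grasp_force: 0.0
```

```bash
python3 go.py 481.7 -89.8 -15 -43.1; python3 look.py 9 bin; python3 - <<'E'
from h import *
d=dict(np.load("scene9.npz"))
for b in blobs(d):
    if b[4][1]<0: print(b[3],b[4],b[5])
E
```

```text
t44.0 pos [482.3 -89.3 108.9] phi -42.9 tilt [-0.004 -0.005] w43.6 g0.0 q6 0.55
turn wz units 0.02, then shift units [-0.02 -0.    2.48]
top [203.6 156.4] 296 zt39 [615.9 143.6] [616.  144.1] [16. 88.] 1.2
top [152.5 185.2] 213 zt58 [543.6 255.2] [543.5 254.7] [28. 29.] 3.9
top [203.4 185.4] 298 zt39 [547.8 140.4] [547.7 140.4] [15. 87.] 1.5
top [202.8 220.2] 144 zt36 [468.3 137. ] [468.2 137.9] [27. 29.] 58.8
top [152.6 249.7] 480 zt34 [399.9 258.9] [399.4 259.6] [15. 74.] 1.6
top [201.6 249.8] 154 zt36 [402.3 136.4] [402.3 136.8] [28. 29.] 76.8
scene [321.7 172.5] 148 zt34 [407.4 137.8] [405.9 137.9] [27. 29.] 18.8
scene [373.8 180.6] 437 zt33 [403.1 260.1] [400.1 260.1] [22. 73.] 1.1
scene [317.6 188.9] 146 zt35 [473.  138.6] [472.2 139.4] [27. 29.] 26.2
scene [373.2 213.3] 382 zt57 [548.7 256.7] [546.5 256.7] [29. 29.] 5.0
scene [313.7 208.5] 395 zt37 [550.2 141.4] [549.2 140.8] [20. 89.] 0.5
scene [310.8 229.6] 449 zt37 [619.2 144.9] [618.  144.5] [88. 20.] 89.7
scene lowest gripper pts z [128.2 137.5 149.1]
tip region 0   
53.22645054161499 [ 480.43488641 -314.33536798] ((478.5465393066406, -315.0662536621094), (31.605581283569336, 30.425941467285156), 54.38901138305664)
33.545992104487766 [ 480.0657844 -197.3519477] ((478.4328918457031, -199.6837158203125), (92.1684341430664, 18.681625366210938), 67.61904907226562)
29.422872342280492 [489.17546072 -82.79609078] ((487.88983154296875, -83.03886413574219), (75.80828094482422, 15.829023361206055), 47.24296569824219)
31.487974260202225 [ 598.5421525  -205.69185146] ((597.310546875, -206.94439697265625), (30.325916290283203, 31.078275680541992), 4.631194114685059)
```

Request:
step_arm([
  [0,-0.02,0,0.3,0,0,0],
  [0,0,0,0.5,0,0,0],
  [0,0,0,0.5,0,0,0],
  [0,0,0,0.5,0,0,0],
  [0,0,0,0.4,0,0,0],
  [0,0,0,0.2,0,0,0],
  [0,0,0,0.08,0,0,0],
  [0,0,0,0,0,0,0],
  [0,0,0,0,0,0,0],
])

```text
t: 45.22
ee_pos: [482.7, -91.2, -13.9]
orientation: [2.875, 1.253, -0.005]
ft_force: [0.2, 0.1, 0.6]
width: 43.6
grasp_force: 0.0
```

Request:
step_arm([
  [-1,0,0,0,0,0,0],
  [-1,0,0,0,0,0,0],
  [-1,0,0,0,0,0,0],
  [-1,0,0,0,0,0,0],
  [-1,0,0,0,0,0,0],
])

```text
t: 45.85
ee_pos: [482.0, -91.1, -14.3]
orientation: [2.876, 1.253, -0.007]
ft_force: [-2.9, 2.2, 4.9]
width: 15.9
grasp_force: 30.0
```

Gripped on the 16 mm arm. Lift, turn +44° (wz -6.44).

Request:
step_arm([
  [-1,0,0,-0.2,0,0,0],
  [-1,0,0,-0.4,0,0,0],
  [-1,0,0,-0.6,0,0,0],
  [-1,0,0,-0.6,0,0,0],
  [-1,0,0,-0.6,0,0,0],
  [-1,0,0,0,0,0,-0.44],
  [-1,0,0,0,0,0,-0.9],
  [-1,0,0,0,0,0,-0.9],
  [-1,0,0,0,0,0,-0.9],
  [-1,0,0,0,0,0,-0.9],
  [-1,0,0,0,0,0,-0.9],
  [-1,0,0,0,0,0,-0.9],
  [-1,0,0,0,0,0,-0.6],
  [-1,0,0,0,0,0,0],
  [-1,0,0,0,0,0,0],
])

```text
t: 47.72
ee_pos: [482.5, -90.5, 105.8]
orientation: [2.194, 2.244, -0.008]
ft_force: [0.1, 0.6, -1.1]
width: 15.6
grasp_force: 30.0
```

```bash
python3 go.py 468.2 254.4 105 1.3
```

```text
t47.7 pos [482.5 -90.5 105.8] phi 1.3 tilt [-0.002 -0.006] w15.6 g30.0 q6 -0.22
turn wz units -0.00, then shift units [ 6.9  -0.13  0.02]
```

Request:
step_arm([
  [-1,0.5,-0.02,0,0,0,0],
  [-1,0.8,-0.02,0,0,0,0],
  [-1,0.8,-0.02,0,0,0,0],
  [-1,0.8,-0.02,0,0,0,0],
  [-1,0.8,-0.02,0,0,0,0],
  [-1,0.8,-0.02,0,0,0,0],
  [-1,0.8,-0.01,0,0,0,0],
  [-1,0.8,0,0,0,0,0],
  [-1,0.8,0,0,0,0,0],
  [-1,0,0,0,0,0,0],
  [-1,0,0,0,0,0,0],
])

```text
t: 49.1
ee_pos: [467.3, 253.8, 103.5]
orientation: [2.193, 2.246, -0.01]
ft_force: [-0.1, 0.1, -0.4]
width: 15.8
grasp_force: 30.0
```

```bash
python3 go.py 468.2 254.4 -10.8 1.3;  python3 - <<'E'
from workcell import vision
from h import *
d=vision.get_image("scene"); np.savez("scene10.npz",**d)
cv2.imwrite("pics/s10.png",cv2.resize(d["pixels"][70:270,220:490,::-1],(800,592)))
E
```

```text
t49.1 pos [467.3 253.8 103.5] phi 1.4 tilt [-0.003 -0.006] w15.8 g30.0 q6 0.46
turn wz units 0.01, then shift units [0.01 0.02 2.29]
```

View pics/s10.png

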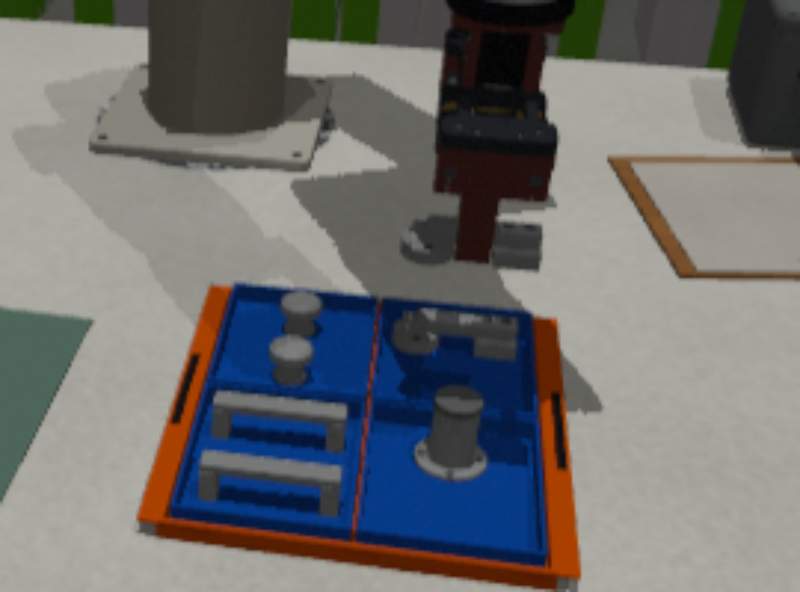

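The hinge hangs level, cup on the same side as its mate (crop (430,240)), and the knob and pull stand in place. Lowering it.

Request:
step_arm([
  [-1,0.01,0.01,0.3,0,0,0],
  [-1,0,0,0.5,0,0,0],
  [-1,0,0,0.5,0,0,0],
  [-1,0,0,0.5,0,0,0],
  [-1,0,0,0.3,0,0,0],
  [-1,0,0,0.1,0,0,0],
  [-1,0,0,0.03,0,0,0],
  [-1,0,0,0,0,0,0],
  [-1,0,0,0,0,0,0],
])

```text
t: 50.28
ee_pos: [468.3, 254.4, -7.2]
orientation: [2.193, 2.246, -0.007]
ft_force: [0.6, -0.1, -1.3]
width: 16.0
grasp_force: 30.0
```

```bash
python3 go.py 468.2 254.4 -10.8 1.3
```

```text
t50.3 pos [468.3 254.4  -7.2] phi 1.4 tilt [-0.001 -0.005] w16.0 g30.0 q6 0.46
turn wz units 0.01, then shift units [-0.   -0.    0.07]
```

Request:
step_arm([
  [-1,0,0,0.04,0,0,0],
  [-1,0,0,0.03,0,0,0],
  [-1,0,0,0,0,0,0],
  [-1,0,0,0,0,0,0],
])

```text
t: 50.78
ee_pos: [468.0, 254.3, -10.8]
orientation: [2.193, 2.246, -0.008]
ft_force: [-0.4, -1.0, 5.9]
width: 15.6
grasp_force: 30.0
```

Request:
step_arm([
  [-0.3,0,0,0,0,0,0],
  [-0.3,0,0,0,0,0,0],
  [-0.3,0,0,0,0,0,0],
  [-0.3,0,0,0,0,0,0],
  [-0.3,0,0,-0.2,0,0,0],
  [-0.3,0,0,-0.5,0,0,0],
  [-0.3,0,0,-0.5,0,0,0],
  [-0.3,0,0,-0.6,0,0,0],
  [-0.3,0,0,-0.6,0,0,0],
  [0.3,0,0,0,0,0,0],
])

```text
t: 52.02
ee_pos: [469.8, 255.7, 111.4]
orientation: [2.192, 2.245, -0.001]
ft_force: [-0.7, -0.4, -0.0]
width: 37.4
grasp_force: 0.0
```

```bash
python3 go.py 478.6 -315.4 110 1.4
```

```text
t52.0 pos [469.8 255.7 111.4] phi 1.4 tilt [ 0.002 -0.003] w37.4 g0.0 q6 0.46
turn wz units -0.00, then shift units [-11.42  -0.1    0.03]
```

Request:
step_arm([
  [0.3,-0.5,0,0,0,0,0],
  [0.3,-0.9,-0.01,0,0,0,0],
  [0.3,-0.9,-0.01,0,0,0,0],
  [0.3,-0.9,-0.01,0,0,0,0],
  [0.3,-0.9,-0.01,0,0,0,0],
  [0.3,-0.9,-0.01,0,0,0,0],
  [0.3,-0.9,-0.01,0,0,0,0],
  [0.3,-0.9,-0.01,0,0,0,0],
  [0.3,-0.9,-0.01,0,0,0,0],
  [0.3,-0.9,-0.01,0,0,0,0],
  [0.3,-0.9,-0.01,0,0,0,0],
  [0.3,-0.9,0,0,0,0,0],
  [0.3,-0.9,0,0,0,0,0],
  [0.3,0,0,0,0,0,0],
  [0.3,0,0,0,0,0,0],
])

```text
t: 53.9
ee_pos: [475.8, -309.2, 110.9]
orientation: [2.195, 2.247, -0.009]
ft_force: [0.8, 0.4, 0.3]
width: 56.8
grasp_force: 0.0
```

```bash
python3 go.py 478.6 -315.4 -8 1.4; python3 look.py 11 bin
```

```text
t53.9 pos [ 475.8 -309.2  110.9] phi 1.3 tilt [-0.004 -0.004] w56.8 g0.0 q6 -0.61
turn wz units -0.01, then shift units [-0.13  0.05  2.38]
top [203.5 156.4] 295 zt39 [616.  143.8] [615.9 144.2] [15. 89.] 1.4
top [152.5 185.2] 215 zt58 [543.7 255.2] [543.1 254.8] [28. 29.] 1.0
top [203.2 185.3] 297 zt39 [547.7 140.4] [547.6 140.3] [15. 87.] 1.4
top [155.  218.8] 465 zt34 [469.7 259.1] [469.8 259.5] [14. 74.] 1.6
top [202.8 220.1] 145 zt36 [468.1 137.6] [468.4 137.4] [27. 29.] 1.8
top [152.5 249.7] 480 zt34 [400.  258.1] [399.4 259.3] [15. 74.] 1.6
top [201.7 249.8] 152 zt36 [402.6 136. ] [402.8 136.2] [29. 28.] 47.5
top lowest gripper pts z [133.9 143.3 163.9]
tip region 0   
scene [321.6 172.6] 149 zt35 [407.3 137.7] [407.  137.4] [27. 27.] 42.0
scene [373.8 180.7] 438 zt33 [403.1 260.5] [401.6 260.4] [19. 74.] 2.4
scene [317.7 188.9] 147 zt35 [473.1 138.6] [472.2 139.3] [30. 28.] 43.9
scene [372.8 204.7] 856 zt56 [548.  256.9] [545.8 257.5] [30. 31.] 53.8
scene [313.8 208.5] 397 zt37 [550.1 141.3] [548.1 140.7] [20. 89.] 1.0
scene [310.6 229.5] 449 zt37 [619.2 145. ] [617.2 144.1] [20. 89.] 1.6
scene lowest gripper pts z [131.4 136.9 143.6]
tip region 0
```

Hinge placed 69.7 mm from its mate, parallel. Now the leg.

Request:
step_arm([
  [0.3,-0.13,0.05,0,0,0,0],
  [0.3,0,0,0.4,0,0,0],
  [0.3,0,0,0.5,0,0,0],
  [0.3,0,0,0.5,0,0,0],
  [0.3,0,0,0.5,0,0,0],
  [0.3,0,0,0.3,0,0,0],
  [0.3,0,0,0.15,0,0,0],
  [0.3,0,0,0,0,0,0],
  [0.3,0,0,0,0,0,0],
])

```text
t: 55.12
ee_pos: [479.6, -317.6, -4.9]
orientation: [2.192, 2.245, -0.008]
ft_force: [0.2, -0.6, -0.2]
width: 57.3
grasp_force: 0.0
```

Request:
step_arm([
  [-1,0,0,0,0,0,0],
  [-1,0,0,0,0,0,0],
  [-1,0,0,0,0,0,0],
  [-1,0,0,0,0,0,0],
  [-1,0,0,0,0,0,0],
])

```text
t: 55.75
ee_pos: [478.8, -317.2, -5.6]
orientation: [2.193, 2.247, -0.009]
ft_force: [-2.7, 0.0, 2.7]
width: 31.0
grasp_force: 30.0
```

Request:
step_arm([
  [-1,0,0,-0.2,0,0,0],
  [-1,0,0,-0.4,0,0,0],
  [-1,0,0,-0.6,0,0,0],
  [-1,0,0,-0.6,0,0,0],
  [-1,0,0,-0.6,0,0,0],
  [-1,0,0,0,0,0,0],
  [-1,0,0,0,0,0,0],
])

```text
t: 56.62
ee_pos: [479.1, -316.3, 114.3]
orientation: [2.193, 2.246, -0.009]
ft_force: [0.3, 0.3, -1.3]
width: 30.5
grasp_force: 30.0
```

```bash
python3 go.py 613 256 115 1.3
```

```text
t56.6 pos [ 479.1 -316.3  114.3] phi 1.4 tilt [-0.002 -0.006] w30.5 g30.0 q6 -0.62
turn wz units 0.01, then shift units [ 1.138e+01  2.940e+00 -1.000e-02]
```

Request:
step_arm([
  [-1,0.4,0.1,0,0,0,0],
  [-1,0.7,0.18,0,0,0,0],
  [-1,0.8,0.21,0,0,0,0],
  [-1,0.8,0.21,0,0,0,0],
  [-1,0.8,0.21,0,0,0,0],
  [-1,0.8,0.21,0,0,0,0],
  [-1,0.8,0.21,0,0,0,0],
  [-1,0.8,0.21,0,0,0,0],
  [-1,0.8,0.21,0,0,0,0],
  [-1,0.8,0.21,0,0,0,0],
  [-1,0.8,0.21,0,0,0,0],
  [-1,0.8,0.21,0,0,0,0],
  [-1,0.8,0.21,0,0,0,0],
  [-1,0.8,0.21,0,0,0,0],
  [-1,0.6,0.14,0,0,0,0],
  [-1,0.08,0,0,0,0,0],
  [-1,0,0,0,0,0,0],
  [-1,0,0,0,0,0,0],
])

```text
t: 58.88
ee_pos: [612.0, 254.8, 110.4]
orientation: [2.194, 2.246, -0.011]
ft_force: [0.8, 0.7, -1.2]
width: 30.7
grasp_force: 30.0
```

```bash
python3 go.py 613 256 -2.1 1.4
```

```text
t58.9 pos [612.  254.8 110.4] phi 1.3 tilt [-0.003 -0.006] w30.7 g30.0 q6 0.36
turn wz units -0.01, then shift units [0.02 0.02 2.25]
```

Request:
step_arm([
  [-1,0.02,0.02,0.3,0,0,0],
  [-1,0,0,0.5,0,0,0],
  [-1,0,0,0.5,0,0,0],
  [-1,0,0,0.5,0,0,0],
  [-1,0,0,0.2,0,0,0],
  [-1,0,0,0.1,0,0,0],
  [-1,0,0,0.05,0,0,0],
  [-1,0,0,0,0,0,0],
  [-1,0,0,0,0,0,0],
])

```text
t: 60.0
ee_pos: [613.8, 256.4, 4.1]
orientation: [2.193, 2.246, -0.007]
ft_force: [0.6, 0.6, -1.8]
width: 30.6
grasp_force: 30.0
```

```bash
python3 go.py 613 256 -2.1 1.4
```

```text
t60.0 pos [613.8 256.4   4.1] phi 1.4 tilt [-0.001 -0.005] w30.6 g30.0 q6 0.36
turn wz units -0.00, then shift units [-0.01 -0.02  0.12]
```

Request:
step_arm([
  [-1,-0.01,-0.01,0.05,0,0,0],
  [-1,0,0,0.04,0,0,0],
  [-1,0,0,0.02,0,0,0],
  [-1,0,0,0,0,0,0],
  [-1,0,0,0,0,0,0],
])

```text
t: 60.62
ee_pos: [612.8, 255.6, -2.1]
orientation: [2.193, 2.246, -0.009]
ft_force: [-1.6, -1.3, 0.6]
width: 30.7
grasp_force: 30.0
```

Request:
step_arm([
  [-1,0,0,0.01,0,0,0],
  [-0.14,0,0,0,0,0,0],
  [-0.14,0,0,0,0,0,0],
  [-0.14,0,0,0,0,0,0],
  [-0.14,0,0,0,0,0,0],
  [-0.14,0,0,-0.1,0,0,0],
  [-0.14,0,0,-0.2,0,0,0],
  [-0.14,0,0,-0.4,0,0,0],
  [-0.14,0,0,-0.6,0,0,0],
  [-0.14,0,0,-0.6,0,0,0],
  [-0.14,0,0,-0.6,0,0,0],
  [-0.14,-0.8,0,0,0,0,0],
  [-0.14,-0.8,0,0,0,0,0],
  [-0.14,-0.8,0,0,0,0,0],
  [-0.14,-0.8,0,0,0,0,0],
  [-0.14,-0.8,0,0,0,0,0],
  [-0.14,0,0,0,0,0,0],
])

```text
t: 62.75
ee_pos: [618.4, 54.1, 125.1]
orientation: [2.196, 2.242, -0.007]
ft_force: [0.5, -0.2, -0.2]
width: 37.5
grasp_force: 0.0
```

```bash
python3 look.py 12 bin; python3 - <<'E'
from h import *
d=dict(np.load("scene12.npz")); cv2.imwrite("pics/s12.png",cv2.resize(d["pixels"][120:290,40:430,::-1],(800,349)))
E
```

```text
scene [321.3 173.2] 137 zt35 [408.1 138.3] [406.8 137.6] [27. 26.] 62.0
scene [373.8 180.7] 436 zt32 [403.  259.8] [401.6 260.2] [74. 18.] 89.5
scene [317.6 189. ] 147 zt35 [473.3 138.7] [471.  137.8] [29. 28.] 7.0
scene [372.5 214.4] 1226 zt56 [585.4 256.6] [578.5 256.5] [ 31. 104.] 89.9
scene [314.1 208.6] 396 zt37 [550.4 141.1] [548.6 141.2] [20. 88.] 0.4
scene [310.7 229.4] 445 zt37 [619.2 145.5] [617.5 144.4] [18. 88.] 1.9
scene lowest gripper pts z [145.  150.3 156. ]
tip region 0
```

View pics/s12.png

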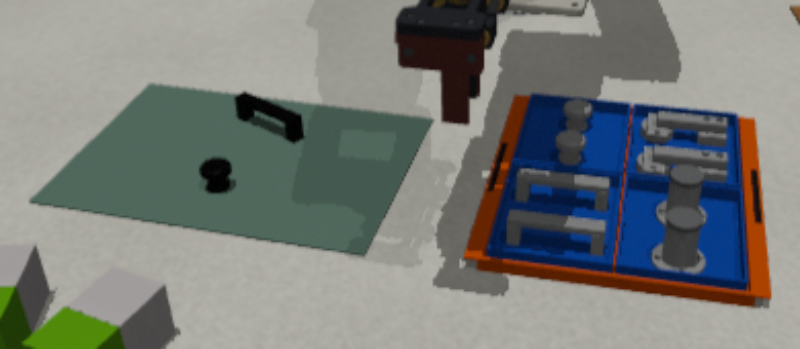

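All four fittings stand in their bins beside their mates, and the black pull and knob are untouched. The robot is clear, so I'm handing in.

```bash
python3 -c "
from workcell import ctrl; print(ctrl.close_job())"
```

```text
the job is handed in; nothing more can be done
None
```

I put the pull, knob, hinge and leg away upright beside their mates, the pull and hinge parallel, left the black fittings alone, and handed in at about 63 s; I did tip the knob over on the mat in a failed grasp and had to stand it up again first.

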